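# Pin the lifting handle to a sample carrier and hold it level above its stand

## Robot

A 7-joint arm with a two-finger parallel gripper is mounted at the origin on the work surface. World frame = base frame: x ahead of the robot, y to its left, z up, the work surface at z = 0. Lengths are in m, angles in rad, forces in N, time in s.
With the tool pointing down it reaches from about 0.4 to 0.75 m from the base axis. Payload 19.5 kg.
Tool frame: the origin (TCP) lies midway between the tips of the shut fingers; the grasp point (between the pads) lies 19 mm behind it; z points along the fingers, y is the direction in which the jaws open and shut (so a half turn about z gives the same grasp; the last joint's range is limited). The gripper opens to 85 mm and grips with 20 to 120 N. Pads are 22 mm wide; open, the fingers measure 114 mm over their backs; the gripper's body (76 mm by 85 mm) begins 54 mm behind the grasp point. The pads swing forward as they close: fully open they stand 13 mm farther back than shut.
Start: joints at [-1.303, 0.707, -0.028, 1.485, 0.022, 0.951, -0.075], TCP at [0.175, 0.548, 0.231] pointing down, gripper open.
Joint ranges: [-2.71, 2.71], [-0.32, 2.16], [-1.57, 1.52], [0, 2.45], [-1.46, 4.6], [0, 2.02], [-2.83, 2.83]. Speed limits (rad/s): [1.89, 1.89, 2.57, 2.57, 3.01, 3.01, 3.01].

## Interface

Orientations are given as a 3x3 rotation matrix whose columns are the frame's x, y, z axes.
In Python, from station import r, grab_frame, camera_params, order, nets gives the robot as it stands.
- The arm moves only by the tool apply_moves, never from a script. Its argument "increments" is a list of rows, each a list of 7 numbers: the shift along the world's x, y, z in units of 40 mm (1.0 is 40 mm), then the turn, a rotation vector about the world's x, y, z in units of 6 degrees (1.0 is 6 degrees), then the closure, from -1 (fully open) to 1 (shut). In form: [[dx, dy, dz, ax, ay, az, grip], ...]. A call has 1 to 8 rows; each row is the pose to reach, as a shift and turn from the pose commanded when the call began; what a row does not reach only later rows make up. A row lasts 1/8 s, in which the tool goes at most 62.5 mm and 10.7 degrees, less where a joint would pass 70% of its speed; a pose out of reach is approached as far as the arm can. A call with a gripper value outside its range is refused whole. The fingers move at their own pace and stop on an object; the grip force is fixed at half the most. Time passes only in rows, so rows that repeat a pose let the fingers close. It gives the time, the measured TCP pose, the force and the opening at its end, in the units of the state.
- r.get_obs(): the state, without advancing time (a new reading comes with each control period).
- grab_frame(name): name is "side" or "top" or "wrist"; returns the picture (420x560x3 uint8, red, green, blue); there is no depth.
- camera_params(name): a dict with "fx", "fy", "cx", "cy" (pixels), "R" (3x3) and "t" (3): a world point X has camera coordinates R X + t. Camera axes: x right, y down, z forward; pixel columns grow to the right and rows downward; lengths in m; the calibration is good to about 2 mm. The wrist camera is an equidistant fisheye: a pixel r from the principal point sees the ray r / f radians off the axis. A picture is of the moment at which its call begins: read the wrist's pose just before it. camera_params takes no time and is no camera call; for the wrist camera it gives the pose at the moment of the call.
- order.job_done(): hands the job in, once; it reports no verdict.
Trained networks look in the newest picture that a camera, given by its name, has taken for a name from the list of things; names that differ only in an ending like _2 or _b are one class to them, and where a whole thing is asked for, a point or a joint stands for the part that bears it (a point fixed in the world has none). Each returns a list of dicts, best first, with "confidence" (0 to 1); they miss things now and then, are a little off and sometimes report something else, mostly with a low value. They report only what shows in the picture. A call takes as long as a camera call.
- nets.find_in(camera, target): "pixel" ([column, row] in pixels, amid what is visible of it).
- nets.trace(camera, target): "region" (420x560 bool, what is visible of it) and "pixel" ([column, row] in pixels, amid what is visible of it).
The state is a dict: "time_s": time; "q": joint angles; "dq": joint speeds; "joint_torque": joint torques, N m; "ee_pos": TCP position; "orientation": TCP orientation; "ft_force": force on the tool from outside, world axes, zero at the start; "wrist_torque": the same for the moment, N m; "width": finger opening in m.
Only numpy, scipy, OpenCV 4.12 (cv2) and the standard library are available. Lean on these libraries where they do the work, as an engineer would, in place of code of your own. Each camera call takes 0.05 s, during which the arm holds its last target.

## Task

Push the slim clevis pin (not the thick spare) fully home through the holes of the fork handle and the carrier's lug, then grip the handle alone and lift the sample carrier gently straight up until it hangs at least 8 cm clear of its stand, level, with both ceramic discs still on it. Finish while holding it there, steady, and do not let go or put it down; leave everything else on the bench as it is.

Things in the scene. Friction and masses are not known exactly. Their poses are not given: they have to be found in the camera images.
- stand: Low fixed loading stand of grey and steel parts, 180 x 140 mm base on the bench, two seat rails whose tops are 50 mm above the bench, end and side stops up to 60 mm. It cannot be moved. Origin: centre of its underside; x along its long side, z up.
- carrier: Loose aluminium sample carrier lying in the stand between its stops (2 to 3 mm play): a plate 140 (x) x 100 (y) x 8 mm with a rim to 13 mm above the underside. At its centre stands an upright lug, 28 (x) x 8 (y) mm, top 56 mm above the underside, with a cross hole (point lug_hole). Two low ribs keep the handle centred. 0.28 to 0.47 kg. Origin: centre of the underside; z up, axes as the stand's.
- lug_hole (a point): Centre of the lug's cross hole, diameter 14 mm, through the 8 mm lug along the carrier's y axis, 43 mm above the carrier's underside.
- handle: Loose steel lifting handle, an inverted U astride the lug on the carrier plate (1.5 mm play), not yet joined to it. Grip block 30 (x) x 25 (y) mm, 50 to 82 mm above its feet; below, two cheeks 30 (x) x 7 (y) mm, outer faces at y +-12.5 mm. 0.15 kg. Origin: centre between the feet; y along the pin holes, z up. Gripping across x clears the pin; pinned, it rises 4 mm before the carrier follows.
- handle_hole (a point): Centre of the handle, on the axis of its two aligned cheek holes (diameter 14 mm, along the handle's y), 35 mm above the handle's feet and 93 mm above the bench at the start. The lug hole lies in line with it. The pin may go in from either side.
- pin: Slim clevis pin lying loose on the bench: steel shaft 10 mm thick, 42 mm long, last 6 mm tapered; black stop bar 22 wide x 10 high x 8 mm long; behind it an upright black tab 24 long x 14 mm thick, top 30 mm above the shaft's axis (35 above the bench). Origin: on the axis where shaft meets bar; x to the tip, z up the tab, whose middle is 20 mm behind the origin. 45 g. Home: bar meets a cheek.
- pin_mid (a point): Point on the pin's axis, 12.5 mm from the origin towards the tip: it lies at the centre of the handle when the pin is home.
- spare: A thicker pin that does not fit, same shape but shaft 18 mm in diameter (tab top 39 mm above the bench), lying loose on the bench. Leave alone. Origin and axes as the pin's.
- disc0: Loose white ceramic sample disc, 34 mm across, 8 mm thick, lying on the carrier plate on the -x side of the handle. Origin: centre of its underside.
- disc1: The same kind of disc on the +x side of the handle.
- flange_ring: Loose aluminium ring, 32 mm across, 10 mm high, on the bench between the two pins' places. Leave alone. Origin: centre of the underside.
- wrench: Loose wrench, 130 mm long, lying at the right. Leave alone.
- jar: Loose amber jar, 52 mm across, 70 mm high. Leave alone.
- beaker: Loose glass beaker, 64 mm across, 80 mm high, far side. Leave alone.
- bottle: Loose white bottle, 60 mm across, 140 mm high, at the left. Leave alone.
- blank_flange: Loose steel disc, 60 mm across, 12 mm high, far side. Leave alone.

How it is judged:
By the outcome, as a careful person would: the job done as asked, in the order asked, and still so for the second after the job is handed in, while the arm keeps its last pose, push and grip.
It also fails if it takes over 64 s, if anything falls off the work surface, if the arm or the gripper's body presses on something with over 40 N, if the wrist force passes 120 N, or if a joint passes its speed limit or range.

## Working session

There is one attempt and no reset: what is moved stays moved. The work goes in short steps, Python scripts to look and compute and a tool call to move; the robot and the scene stay as the last step left them, time stands still between calls to the robot, and variables do not carry over. Pictures are saved under pics/ and viewed, and the job is handed in when it is done.

Besides the shell and the picture viewer there is one more tool, called after "Emit:" by a JSON object that holds its "fn" and its "kwargs". apply_moves: Moves the arm, as the interface text tells. Its arguments: {"type":"object","properties":{"increments":{"type":"array","items":{"type":"array","items":{"type":"number"}}}},"required":["increments"]}

```bash
ls; mkdir -p pics; python3 - <<'E'
from station import r, grab_frame, camera_params, order, nets
import cv2,numpy as np
np.set_printoptions(precision=4,suppress=True)
o=r.get_obs()
for k in o: print(k,np.array(o[k]))
for n in ("side","top","wrist"):
    f=grab_frame(n); cv2.imwrite(f"pics/{n}0.png",f[:,:,::-1]); p=camera_params(n); print(n,p)
E
```

```text
pics
time_s 0.0
q [-1.3027  0.7071 -0.0276  1.485   0.022   0.9509 -0.0755]
dq [-0.0006  0.0003 -0.0002 -0.0005  0.0005 -0.0018  0.0011]
joint_torque [  0.0001 -88.3231   1.2344 -23.6162   0.0167   0.0067  -0.    ]
ee_pos [0.1752 0.5474 0.2308]
orientation [[-0.9524  0.3049 -0.0003]
 [ 0.3049  0.9524 -0.0011]
 [-0.     -0.0011 -1.    ]]
ft_force [-0.9375  0.6882  0.7384]
wrist_torque [ 0.0165  0.0049 -0.0048]
width 0.08498928731334941
side {'fx': 414.99901893474345, 'fy': 414.99901893474345, 'cx': 290.61161056687683, 'cy': 207.94562585910785, 'R': array([[-0.9427, -0.333 ,  0.0186],
       [-0.2388,  0.635 , -0.7347],
       [ 0.2329, -0.6971, -0.6781]]), 't': array([0.5667, 0.2161, 0.8082])}
top {'fx': 398.9173384463462, 'fy': 398.9173384463462, 'cx': 278.7535298656448, 'cy': 209.15082122521994, 'R': array([[ 0.0268, -0.9996,  0.0072],
       [-0.9922, -0.0275, -0.1214],
       [ 0.1216, -0.0039, -0.9926]]), 't': array([0.0021, 0.6182, 0.9905])}
wrist {'fx': 325.19226210127806, 'fy': 325.19226210127806, 'cx': 277.6867826295025, 'cy': 206.56833168641415, 'R': array([[ 0.3051,  0.9523, -0.0015],
       [ 0.904 , -0.2891,  0.3149],
       [ 0.2994, -0.0974, -0.9491]]), 't': array([-0.5735, -0.0414,  0.3808])}
```

View pics/side0.png

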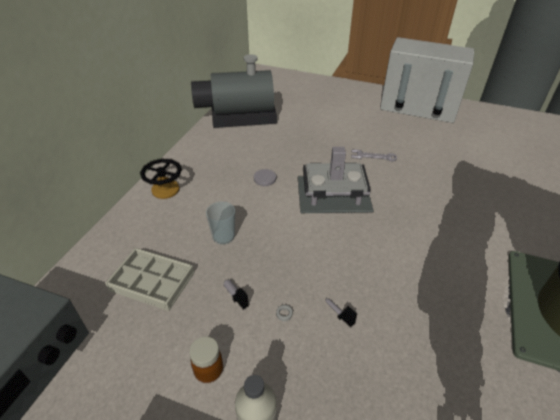

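View pics/top0.png

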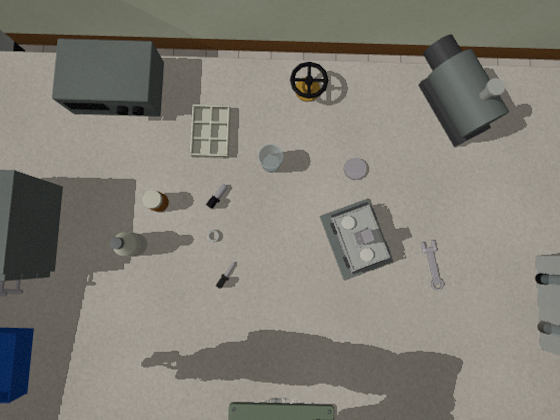

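View pics/wrist0.png

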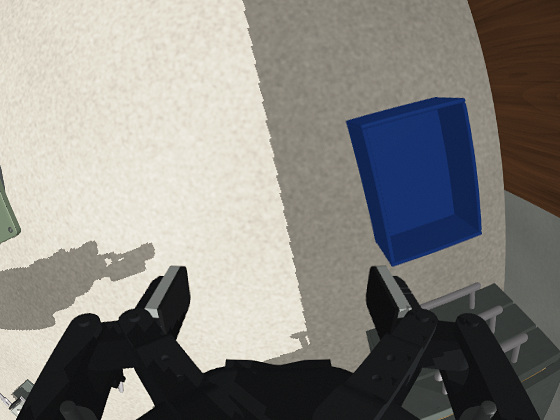

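```bash
cat > h.py <<'E'
from station import r, grab_frame, camera_params, order, nets
import cv2,numpy as np
np.set_printoptions(precision=4,suppress=True)
def ray(p,px,fish=False):
    px=np.asarray(px,float)
    u=np.array([(px[0]-p['cx'])/p['fx'],(px[1]-p['cy'])/p['fy']])
    if fish:
        th=np.linalg.norm(u); d=np.array([*(u/th*np.sin(th) if th>0 else u),np.cos(th)])
    else: d=np.array([u[0],u[1],1.]); d/=np.linalg.norm(d)
    R=np.array(p['R']);return -R.T@p['t'],R.T@d
def atz(p,px,z,fish=False):
    c,d=ray(p,px,fish); return c+d*(z-c[2])/d[2]
def tri(l):
    A=0;b=0
    for c,d in l:
        M=np.eye(3)-np.outer(d,d);A=A+M;b=b+M@c
    x=np.linalg.solve(A,b); res=[np.linalg.norm((np.eye(3)-np.outer(d,d))@(x-c)) for c,d in l]
    return x,np.array(res)
def proj(p,X,fish=False):
    c=np.array(p['R'])@np.asarray(X,float)+p['t']
    if fish:
        n=np.linalg.norm(c[:2]);th=np.arctan2(n,c[2]);u=c[:2]/n*th
    else:u=c[:2]/c[2]
    return np.array([u[0]*p['fx']+p['cx'],u[1]*p['fy']+p['cy']])
E
python3 - <<'E'
from h import *
P={n:camera_params(n) for n in("side","top")}
print(r.get_obs()['time_s'])
for t in ["pin","spare","handle","flange_ring"]:
    D={}
    for n in("side","top"):
        D[n]=nets.find_in(n,t); print(t,n,[(np.round(d['pixel'],1),round(d['confidence'],2)) for d in D[n]])
    x,e=tri([ray(P[n],D[n][0]['pixel']) for n in P]) if all(D.values()) else (0,0); print(x,e)
for n in P:
    f=cv2.imread(f"pics/{n}0.png")
    a={'side':f[260:340,200:380],'top':f[170:300,190:250]}[n]
    cv2.imwrite(f"pics/{n}0c.png",cv2.resize(a,None,fx=4,fy=4,interpolation=cv2.INTER_CUBIC))
    a={'side':f[130:220,280:400],'top':f[190:290,310:400]}[n]
    cv2.imwrite(f"pics/{n}0d.png",cv2.resize(a,None,fx=5,fy=5,interpolation=cv2.INTER_CUBIC))
print(r.get_obs()['time_s'])
E
```

```text
0.15
pin side [(array([344.9, 312.8]), 0.73)]
pin top [(array([221.1, 277.1]), 0.73)]
[0.4383 0.1614 0.0226] [0.0022 0.0022]
spare side [(array([241.4, 294.4]), 0.72), (array([220.9, 224.8]), 0.35)]
spare top [(array([216.1, 196.4]), 0.53)]
[0.6452 0.1842 0.012 ] [0.0053 0.0053]
handle side []
handle top [(array([362.9, 238.5]), 0.68), (array([432. , 264.1]), 0.46)]
0 0
flange_ring side [(array([287.3, 313.3]), 0.71), (array([338.6, 178.9]), 0.23)]
flange_ring top [(array([218.7, 232.2]), 0.66)]
[ 0.5515  0.1772 -0.0148] [0.006 0.006]
0.55
```

```bash
python3 - <<'E'
import cv2,numpy as np
L=[cv2.imread(f"pics/{n}.png") for n in("side0c","top0c","side0d","top0d")]
print([a.shape for a in L])
E
```

```text
[(320, 720, 3), (520, 240, 3), (450, 600, 3), (500, 450, 3)]
```

View pics/side0c.png

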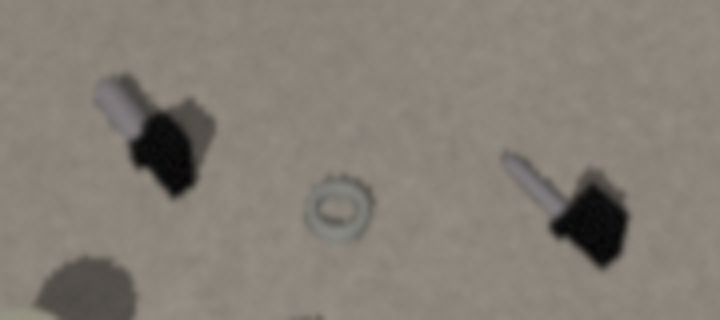

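View pics/top0c.png

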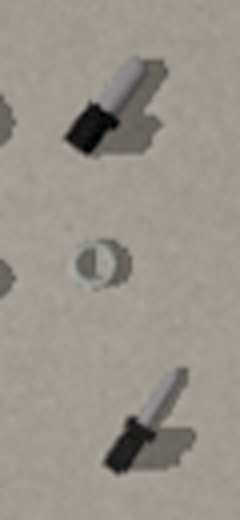

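View pics/side0d.png

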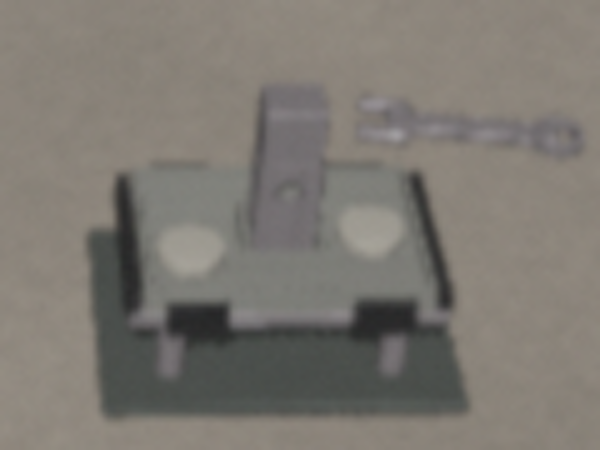

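View pics/top0d.png

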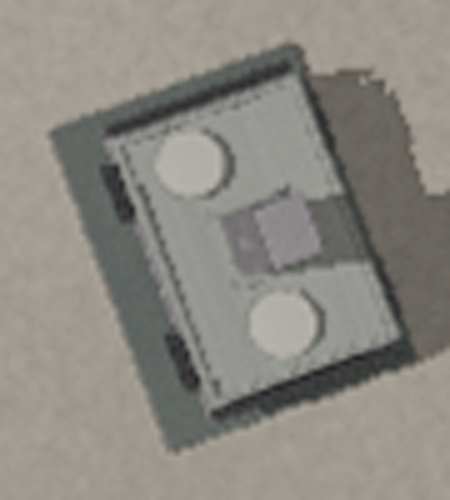

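```bash
python3 - <<'E'
from h import *
o=r.get_obs();p=camera_params('wrist');R=o['orientation'];R=np.array(R)
c=-np.array(p['R']).T@p['t']
print("cam in tool",R.T@(c-o['ee_pos']),"axis in tool",R.T@np.array(p['R'])[2])
P=camera_params('top');S=camera_params('side')
# pin: crop px /4 + offset
def t(u,v):return (190+u/4,170+v/4)
def s(u,v):return (200+u/4,260+v/4)
print('tip top',atz(P,t(182,372),.005),'tip side',atz(S,s(508,155),.005))
print('tab c top',atz(P,t(122,455),.035),'side',atz(S,s(605,215),.025))
def t(u,v):return (310+u/5,190+v/5)
def s(u,v):return (280+u/5,130+v/5)
print('block top',atz(P,t(288,230),.14),'side',atz(S,s(298,100),.14))
print('hole side',atz(S,s(290,190),.093),'top',atz(P,t(252,243),.093))
for q in [(50,130),(300,45),(170,450),(415,360)]: print('base',atz(P,t(*q),.008))
E
```

```text
cam in tool [ 0.0805 -0.0009 -0.1427] axis in tool [-0.3148 -0.0007  0.9491]
tip top [0.4769 0.128  0.005 ] tip side [0.4786 0.1299 0.005 ]
tab c top [0.4245 0.1608 0.035 ] side [0.4243 0.1605 0.025 ]
block top [ 0.5487 -0.1869  0.14  ] side [ 0.548  -0.1857  0.14  ]
hole side [ 0.5454 -0.1788  0.093 ] top [ 0.5448 -0.1802  0.093 ]
base [ 0.6063 -0.0909  0.008 ]
base [ 0.6555 -0.2235  0.008 ]
base [ 0.4408 -0.1557  0.008 ]
base [ 0.4906 -0.2836  0.008 ]
```

Emit:
{"fn": "apply_moves", "kwargs": {"increments": [[0.4,-0.6,0,0,0,0,-1],[1.2,-1.8,0,0,0,-0.4,-1],[2.1,-3.2,-0.2,0,0,-0.8,-1],[3.0,-4.6,-0.4,0,0,-1.2,-1],[3.9,-6.0,-0.6,0,0,-1.6,-1],[4.8,-7.4,-0.8,0,0,-2.0,-1],[5.6,-8.7,-1.0,0,0,-2.27,-1],[6.24,-9.65,-1.27,0,0,-2.27,-1]]}}

```text
time_s: 1.55
ee_pos: [0.425, 0.1614, 0.1808]
orientation: [[-0.854, 0.521, 0.001], [0.521, 0.854, 0.0], [-0.001, 0.001, -1.0]]
ft_force: [0.7, 0.4, 0.3]
width: 0.0854
```

Emit:
{"fn": "apply_moves", "kwargs": {"increments": [[0,0,0,0,0,0,-1],[0,0,0,0,0,0,-1]]}}

```text
time_s: 1.8
ee_pos: [0.4238, 0.1633, 0.1809]
orientation: [[-0.854, 0.521, -0.0], [0.521, 0.854, 0.0], [0.0, 0.0, -1.0]]
ft_force: [0.2, 0.9, 0.5]
width: 0.0853
```

```bash
python3 - <<'E'
from h import *
import pickle
o=r.get_obs();p=camera_params('wrist');f=grab_frame('wrist')
print(o['time_s'],o['ee_pos'],o['orientation'],o['ft_force'])
cv2.imwrite('pics/w1.png',f[:,:,::-1]);pickle.dump((p,{k:np.array(v) for k,v in o.items()}),open('w1.pkl','wb'))
E
```

```text
1.8 [0.4238 0.1633 0.1809] [[-0.8537  0.5207 -0.0001]
 [ 0.5207  0.8537  0.0003]
 [ 0.0003  0.0002 -1.    ]] [0.1918 0.8762 0.4807]
```

View pics/w1.png

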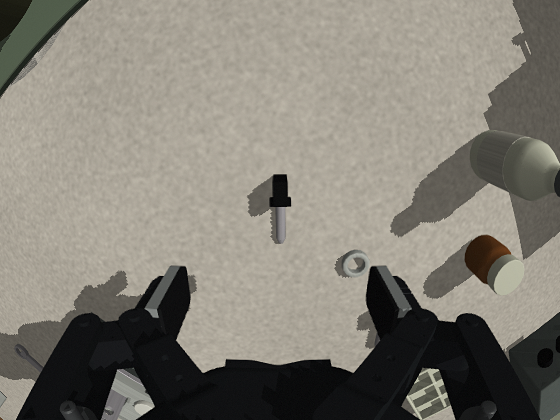

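```bash
python3 - <<'E'
from h import *
import pickle
p,o=pickle.load(open('w1.pkl','rb'))
f=cv2.imread('pics/w1.png')
cv2.imwrite('pics/w1c.png',cv2.resize(f[165:255,240:320],None,fx=6.5,fy=6.5,interpolation=cv2.INTER_CUBIC))
d=nets.trace('wrist','pin')
print([(x['pixel'],x['confidence'],x['region'].sum()) for x in d])
np.save('w1m.npy',d[0]['region'])
print([np.array(r.get_obs()['ee_pos']) for i in range(2)],r.get_obs()['time_s'])
print(np.array(r.get_obs()['orientation']))
E
```

```text
[([277.1, 199.7], 0.7, np.int64(870)), ([356.7, 269.3], 0.57, np.int64(496)), ([142.6, 405.4], 0.31, np.int64(188))]
[array([0.4235, 0.1641, 0.181 ]), array([0.4235, 0.1641, 0.181 ])] 1.9
[[-0.8548  0.519   0.0001]
 [ 0.519   0.8548  0.0004]
 [ 0.0001  0.0004 -1.    ]]
```

View pics/w1c.png

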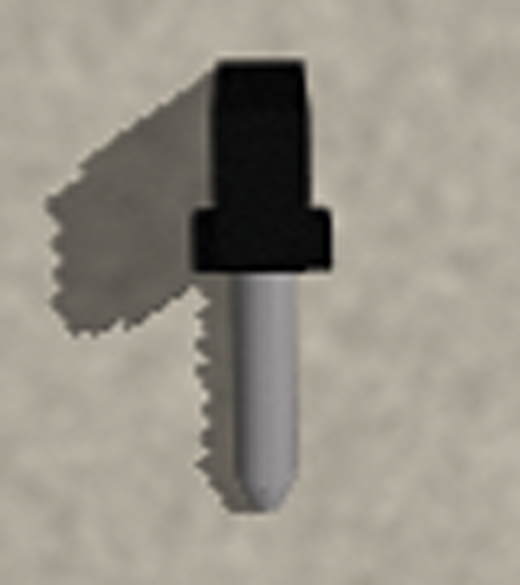

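```bash
python3 - <<'E'
from h import *
import pickle
p,o=pickle.load(open('w1.pkl','rb'))
def c(u,v): return (240+u/6.5-.0,165+v/6.5)
R=o['orientation']
for n,q,z in [('tip',c(264,513),.005),('org',c(264.5,270),.010),('barL',c(192,270),.010),('barR',c(331,270),.010),('tabback',c(261,62),.0)]:
    X=atz(p,q,z,True); print(n,X,'in tool',R.T@(X-o['ee_pos']))
for n,X in [('tab front top',0)]: pass
E
```

```text
tip [0.4829 0.1299 0.005 ] in tool [-0.0678  0.0022  0.1759]
org [0.4451 0.1528 0.01  ] in tool [-0.0237  0.0021  0.1709]
barL [0.4392 0.1431 0.01  ] in tool [-0.0237 -0.0093  0.1709]
barR [0.4506 0.1617 0.01  ] in tool [-0.0237  0.0125  0.1709]
tabback [0.4184 0.1685 0.    ] in tool [0.0073 0.0015 0.1809]
```

Emit:
{"fn": "apply_moves", "kwargs": {"increments": [[0.04,-0.03,-1,0,0,0,-1],[0.04,-0.03,-2,0,0,0,-1],[0.04,-0.03,-3,0,0,0,-1],[0.04,-0.03,-3,0,0,0,-1]]}}

```text
time_s: 2.4
ee_pos: [0.4242, 0.1625, 0.0595]
orientation: [[-0.855, 0.519, -0.003], [0.519, 0.855, -0.001], [0.002, -0.003, -1.0]]
ft_force: [0.1, -0.3, 0.4]
width: 0.0855
```

```bash
python3 - <<'E'
from h import *
import pickle
o=r.get_obs();p=camera_params('wrist');f=grab_frame('wrist')
print(o['time_s'],o['ee_pos'],o['orientation'],o['ft_force'])
cv2.imwrite('pics/w2.png',f[:,:,::-1]);pickle.dump((p,{k:np.array(v) for k,v in o.items()}),open('w2.pkl','wb'))
cv2.imwrite('pics/w2c.png',cv2.resize(f[120:330,180:380,::-1],None,fx=2.8,fy=2.8,interpolation=cv2.INTER_CUBIC))
E
```

```text
2.4 [0.4242 0.1625 0.0595] [[-0.8549  0.5189 -0.0034]
 [ 0.5189  0.8549 -0.0014]
 [ 0.0022 -0.003  -1.    ]] [ 0.1129 -0.2601  0.4061]
```

View pics/w2c.png

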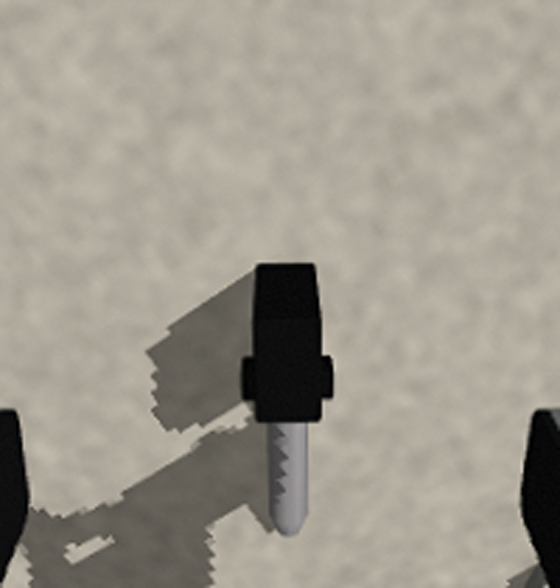

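```bash
python3 - <<'E'
from h import *
import pickle
p,o=pickle.load(open('w2.pkl','rb'))
p1,o1=pickle.load(open('w1.pkl','rb'))
c=lambda u,v:(180+u/2.8,120+v/2.8)
R=o['orientation']
for n,q,z in [('backtop',c(286.5,318),.035),('fronttop',c(288,421),.035),('tabL',c(253,400),.035),('tabR',c(322,400),.035),('back0',c(286,264),0),('tip',c(290,535),.005)]:
    X=atz(p,q,z,True); print(n,X,R.T@(X-o['ee_pos']))
print(tri([ray(p,c(290,535),True),ray(p1,(240+264/6.5,165+513/6.5),True)]))
E
```

```text
backtop [0.4174 0.1685 0.035 ] [0.0089 0.0017 0.0245]
fronttop [0.4378 0.1566 0.035 ] [-0.0147  0.0021  0.0245]
tabL [0.4297 0.153  0.035 ] [-0.0097 -0.0052  0.0245]
tabR [0.4371 0.1652 0.035 ] [-0.0097  0.0092  0.0245]
back0 [0.4184 0.1682 0.    ] [0.0078 0.002  0.0595]
tip [0.4831 0.1306 0.005 ] [-0.067   0.0035  0.0544]
(array([0.4832, 0.1301, 0.0045]), array([0.0003, 0.0003]))
```

Emit:
{"fn": "apply_moves", "kwargs": {"increments": [[0.06,0.02,-0.6,0,0,0,-1],[0.06,0.02,-1.1,0,0,0,-1],[0.06,0.02,-1.24,0,0,0,-1],[0.06,0.02,-1.24,0,0,0,0],[0.06,0.02,-1.24,0,0,0,1],[0.06,0.02,-1.24,0,0,0,1],[0.06,0.02,-1.24,0,0,0,1],[0.06,0.02,-1.24,0,0,0,1]]}}

```text
time_s: 3.45
ee_pos: [0.4281, 0.1627, 0.0117]
orientation: [[-0.854, 0.521, 0.0], [0.521, 0.854, 0.0], [-0.0, 0.0, -1.0]]
ft_force: [-0.7, -0.4, 11.2]
width: 0.0125
```

Emit:
{"fn": "apply_moves", "kwargs": {"increments": [[0,0,0,0,0,0,1],[0,0,0,0,0,0,1],[0,0,0,0,0,0,1],[0,0,0,0,0,0,1]]}}

```text
time_s: 3.95
ee_pos: [0.428, 0.1627, 0.0116]
orientation: [[-0.854, 0.521, 0.0], [0.521, 0.854, 0.0], [-0.0, 0.0, -1.0]]
ft_force: [-0.8, 0.4, 10.6]
width: 0.0128
```

Emit:
{"fn": "apply_moves", "kwargs": {"increments": [[0,0,0.3,0,0,0,1],[0,0,1,0,0,0,1],[0,0,2,0,0,0,1],[0,0,3,0,0,0,1],[0,0,4,0,0,0,1],[0,0,4,0,0,0,1],[0,0,4,0,0,0,1]]}}

```text
time_s: 4.82
ee_pos: [0.4277, 0.1625, 0.1713]
orientation: [[-0.854, 0.521, -0.0], [0.521, 0.854, -0.0], [0.0, -0.0, -1.0]]
ft_force: [-0.5, -0.4, -1.1]
width: 0.0128
```

```bash
python3 - <<'E'
from h import *
import pickle
o=r.get_obs();p=camera_params('wrist');f=grab_frame('wrist')
print(o['time_s'],o['ee_pos'],o['orientation'],o['ft_force'],o['width'])
cv2.imwrite('pics/w3.png',f[:,:,::-1]);pickle.dump((p,{k:np.array(v) for k,v in o.items()}),open('w3.pkl','wb'))
cv2.imwrite('pics/w3c.png',cv2.resize(f[200:400,180:380,::-1],None,fx=2.9,fy=2.9,interpolation=cv2.INTER_CUBIC))
E
```

```text
4.825 [0.4277 0.1625 0.1713] [[-0.8538  0.5206 -0.0002]
 [ 0.5206  0.8538 -0.0002]
 [ 0.0001 -0.0002 -1.    ]] [-0.5115 -0.4284 -1.0826] 0.012806438450796986
```

View pics/w3.png

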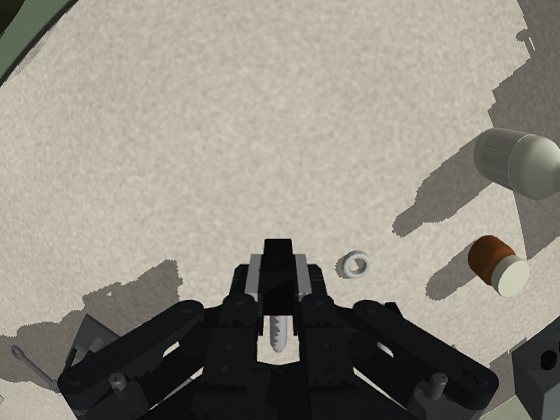

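View pics/w3c.png

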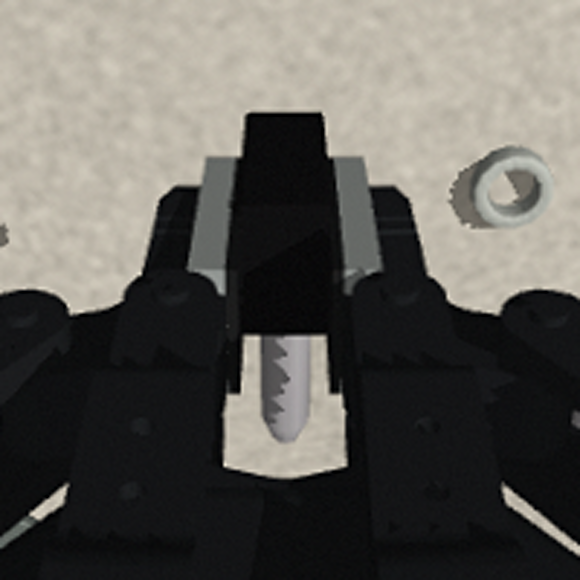

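```bash
python3 - <<'E'
from h import *
import pickle
p,o=pickle.load(open('w3.pkl','rb'))
c=lambda u,v:(180+u/2.9,200+v/2.9)
R=o['orientation']
for n,q,dz in [('tip',c(286,441),-.0066),('tabback bottom',c(284,113),-.0116),('tabfronttop',c(284,333),.0234),('shaft@bar',c(286,345),-.0066)]:
    X=atz(p,q,o['ee_pos'][2]+dz,True); print(n,X,R.T@(X-o['ee_pos']))
E
```

```text
tip [0.4821 0.129  0.1647] [-0.0639 -0.0003  0.0066]
tabback bottom [0.4176 0.1678 0.1597] [ 0.0113 -0.0008  0.0116]
tabfronttop [0.4367 0.1561 0.1947] [-0.0111 -0.0008 -0.0234]
shaft@bar [0.4591 0.1429 0.1647] [-0.0371 -0.0004  0.0066]
```

Emit:
{"fn": "apply_moves", "kwargs": {"increments": [[0.3,-0.8,0.5,0,0,-0.6,1],[0.75,-2.1,1.1,0,0,-1.4,1],[1.2,-3.4,1.7,0,0,-2.2,1],[1.65,-4.7,2.1,0,0,-3.0,1],[2.1,-6.0,2.4,0,0,-3.9,1],[2.55,-7.3,2.5,0,0,-4.8,1],[3.0,-8.6,2.5,0,0,-5.6,1],[3.48,-9.9,2.5,0,0,-6.3,1]]}}

```text
time_s: 5.88
ee_pos: [0.5672, -0.235, 0.2702]
orientation: [[-0.353, 0.935, -0.002], [0.935, 0.353, 0.001], [0.001, -0.001, -1.0]]
ft_force: [0.6, 0.5, -0.1]
width: 0.0127
```

Emit:
{"fn": "apply_moves", "kwargs": {"increments": [[0,0,0,0,0,0,1],[0,0,0,0,0,0,1],[0,0,0,0,0,0,1],[0,0,0,0,0,0,1]]}}

```text
time_s: 6.38
ee_pos: [0.5672, -0.2326, 0.2714]
orientation: [[-0.357, 0.934, -0.0], [0.934, 0.357, 0.0], [0.0, -0.0, -1.0]]
ft_force: [0.0, -0.6, 0.5]
width: 0.0131
```

```bash
cat > shot.py <<'E'
from h import *
import pickle,sys
n=sys.argv[1]
o=r.get_obs();p=camera_params('wrist');f=grab_frame('wrist')
print(o['time_s'],o['ee_pos'],o['orientation'],o['ft_force'],o['wrist_torque'],o['width'])
cv2.imwrite(f'pics/{n}.png',f[:,:,::-1]);pickle.dump((p,{k:np.array(v) for k,v in o.items()}),open(f'{n}.pkl','wb'))
E
python3 shot.py w4
```

```text
6.375 [ 0.5672 -0.2326  0.2714] [[-0.3566  0.9342 -0.    ]
 [ 0.9342  0.3566  0.0001]
 [ 0.0001 -0.     -1.    ]] [ 0.0489 -0.5612  0.4625] [ 0.0813 -0.0527 -0.0245] 0.01312945903217156
```

View pics/w4.png

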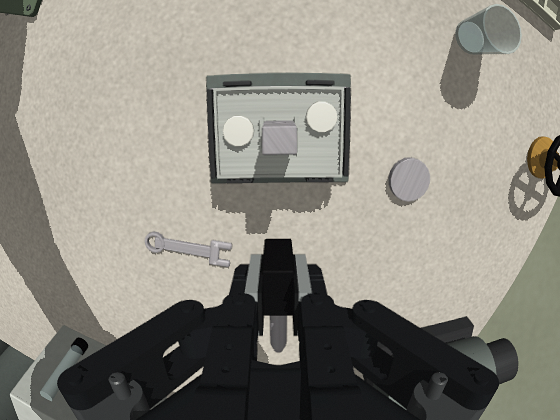

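```bash
python3 - <<'E'
import cv2
f=cv2.imread('pics/w4.png')
cv2.imwrite('pics/w4c.png',cv2.resize(f[65:200,195:360],None,fx=4.4,fy=4.4,interpolation=cv2.INTER_CUBIC))
cv2.imwrite('pics/w4d.png',cv2.resize(f[110:170,250:310],None,fx=9,fy=9,interpolation=cv2.INTER_CUBIC))
E
```

```text
(no output)
```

View pics/w4c.png

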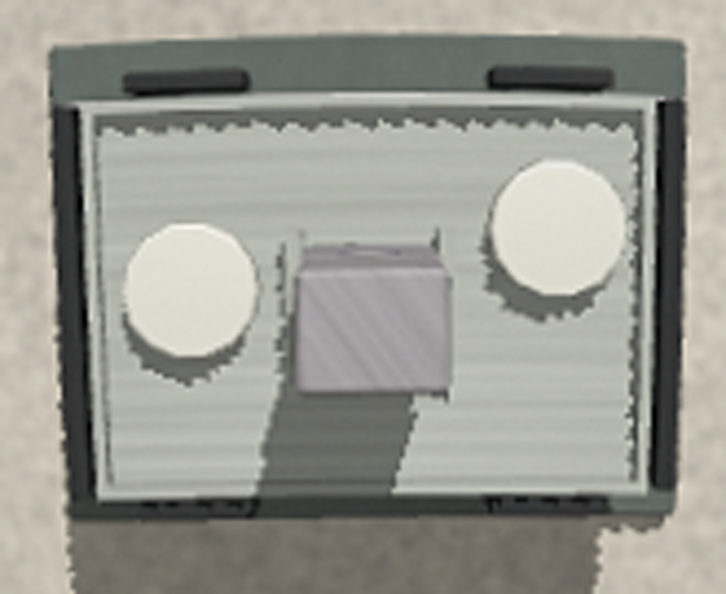

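View pics/w4d.png

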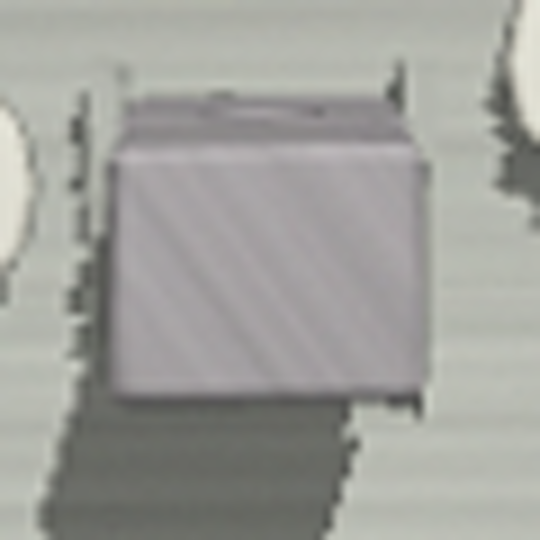

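```bash
python3 - <<'E'
from h import *
import pickle
p,o=pickle.load(open('w4.pkl','rb'))
R=o['orientation']
c=lambda u,v:(250+u/9,110+v/9)
C=np.array([atz(p,c(*q),.14,True) for q in [(111,148),(426,148),(112,395),(424,397)]])
print(C, C.mean(0))
e=lambda a,b:(np.linalg.norm(C[b]-C[a]),np.degrees(np.arctan2(*(C[b]-C[a])[[1,0]])))
print(e(0,1),e(2,3),e(2,0),e(3,1))
c=lambda u,v:(195+u/4.4,65+v/4.4)
# base top/bottom edges (z 8?), carrier rim corners z .063
C=np.array([atz(p,c(*q),.063,True) for q in [(80,104),(656,100),(97,498),(645,495)]])
print('rim',C,C.mean(0))
print(e(0,1),e(2,3),e(2,0),e(3,1))
print('tool yaw',np.degrees(np.arctan2(R[1,1],R[0,1])))
P=camera_params('top');S=camera_params('side')
t=lambda u,v:(310+u/5,190+v/5)
print('top block',[atz(P,t(*q),.14) for q in [(252,205),(305,193),(272,268),(323,252)]])
E
```

```text
[[ 0.5336 -0.1816  0.14  ]
 [ 0.561  -0.1712  0.14  ]
 [ 0.5419 -0.2036  0.14  ]
 [ 0.5695 -0.1933  0.14  ]] [ 0.5515 -0.1874  0.14  ]
(np.float64(0.029306531424668443), np.float64(20.944998578717808)) (np.float64(0.029487505744520567), np.float64(20.549947136421633)) (np.float64(0.023475991808241597), np.float64(110.61859964312886)) (np.float64(0.023678969829022442), np.float64(111.05760522593405))
rim [[ 0.468  -0.1673  0.063 ]
 [ 0.5986 -0.1164  0.063 ]
 [ 0.5045 -0.2599  0.063 ]
 [ 0.6346 -0.2093  0.063 ]] [ 0.5514 -0.1882  0.063 ]
(np.float64(0.14014730185167512), np.float64(21.330426357692904)) (np.float64(0.13965144591378328), np.float64(21.224095019848527)) (np.float64(0.09947522781427715), np.float64(111.49606824050325)) (np.float64(0.09973419955080357), np.float64(111.21063796924435))
tool yaw 20.89388776497751
top block [array([ 0.5598, -0.1703,  0.14  ]), array([ 0.566 , -0.1948,  0.14  ]), array([ 0.5311, -0.1796,  0.14  ]), array([ 0.539 , -0.2031,  0.14  ])]
```

Emit:
{"fn": "apply_moves", "kwargs": {"increments": [[-0.4,1.1,0,0,0,0,1],[-0.8,2.2,0,0,0,0,1],[-1.25,3.37,-0.3,0,0,0,1],[-1.25,3.37,-1.5,0,0,0,1],[-1.25,3.37,-2.7,0,0,0,1],[-1.25,3.37,-3.8,0,0,0,1],[-1.25,3.37,-4.29,0,0,0,1],[-1.25,3.37,-4.29,0,0,0,1]]}}

```text
time_s: 7.42
ee_pos: [0.5167, -0.0983, 0.0989]
orientation: [[-0.356, 0.935, -0.002], [0.935, 0.356, 0.0], [0.001, -0.002, -1.0]]
ft_force: [0.3, -0.9, -0.5]
width: 0.0131
```

Emit:
{"fn": "apply_moves", "kwargs": {"increments": [[0,0,0,0,0,0,1],[0,0,0,0,0,0,1],[0,0,0,0,0,0,1],[0,0,0,0,0,0,1]]}}

```text
time_s: 7.92
ee_pos: [0.5172, -0.0985, 0.0999]
orientation: [[-0.356, 0.935, 0.0], [0.935, 0.356, -0.0], [-0.0, 0.0, -1.0]]
ft_force: [0.7, -0.4, -0.8]
width: 0.0127
```

```bash
python3 shot.py w5; python3 - <<'E'
from h import *
for n in('side','top'):
    f=grab_frame(n);cv2.imwrite(f'pics/{n}5.png',f[:,:,::-1])
f=cv2.imread('pics/side5.png');cv2.imwrite('pics/side5c.png',cv2.resize(f[100:220,270:400],None,fx=4.8,fy=4.8,interpolation=cv2.INTER_CUBIC))
f=cv2.imread('pics/top5.png');cv2.imwrite('pics/top5c.png',cv2.resize(f[170:290,290:410],None,fx=4.8,fy=4.8,interpolation=cv2.INTER_CUBIC))
E
```

```text
7.925 [ 0.5172 -0.0985  0.0999] [[-0.3556  0.9346  0.0003]
 [ 0.9346  0.3556 -0.    ]
 [-0.0001  0.0003 -1.    ]] [ 0.6564 -0.3973 -0.7942] [ 0.0667 -0.0256 -0.0002] 0.012685943684858507
```

View pics/w5.png

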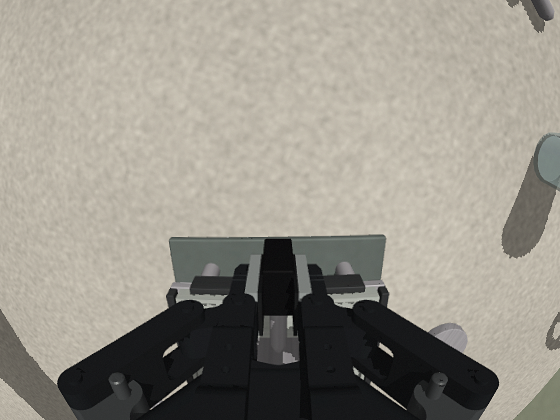

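View pics/side5c.png

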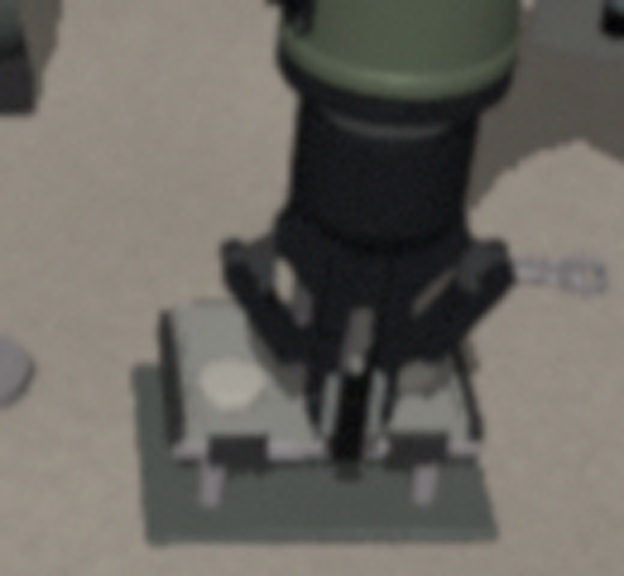

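View pics/top5c.png

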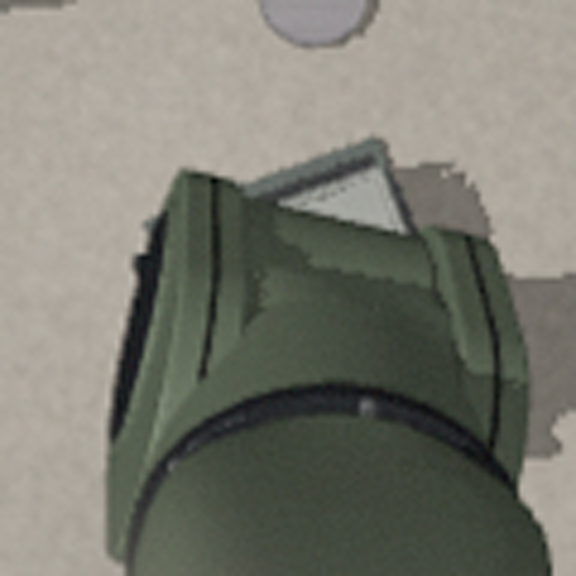

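```bash
python3 - <<'E'
import cv2
f=cv2.imread('pics/w5.png')
cv2.imwrite('pics/w5c.png',cv2.convertScaleAbs(cv2.resize(f[280:380,220:340],None,fx=6,fy=6,interpolation=cv2.INTER_CUBIC),alpha=1.6))
E
```

```text
(no output)
```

View pics/w5c.png

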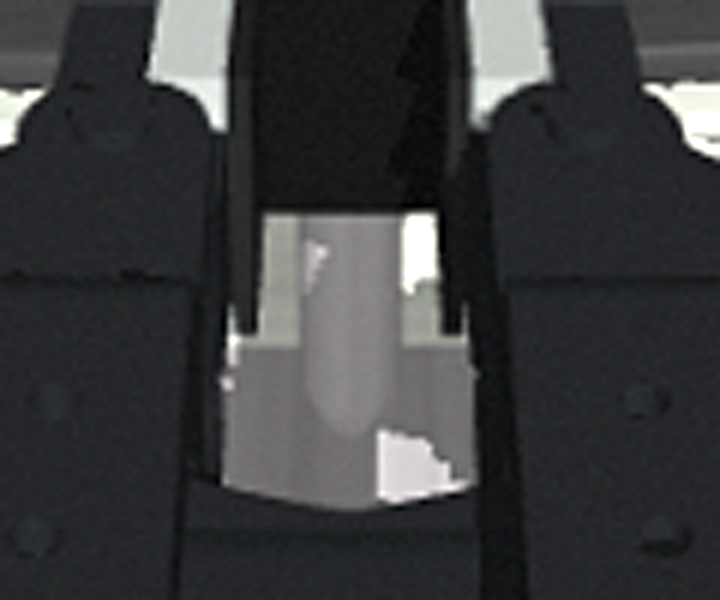

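Emit:
{"fn": "apply_moves", "kwargs": {"increments": [[0.053,-0.14,0,0,0,0,1],[0.107,-0.28,0,0,0,0,1],[0.16,-0.42,0,0,0,0,1],[0.187,-0.49,0,0,0,0,1],[0.213,-0.56,0,0,0,0,1],[0.24,-0.63,0,0,0,0,1],[0.267,-0.7,0,0,0,0,1],[0.267,-0.7,0,0,0,0,1]]}}

```text
time_s: 9.07
ee_pos: [0.5278, -0.1267, 0.0996]
orientation: [[-0.355, 0.935, -0.0], [0.935, 0.355, -0.0], [-0.0, -0.0, -1.0]]
ft_force: [-1.0, 1.1, 0.5]
width: 0.0129
```

```bash
python3 shot.py w6; python3 - <<'E'
import cv2
f=cv2.imread('pics/w6.png')
cv2.imwrite('pics/w6c.png',cv2.convertScaleAbs(cv2.resize(f[280:380,220:340],None,fx=6,fy=6,interpolation=cv2.INTER_CUBIC),alpha=1.6))
E
```

```text
9.075 [ 0.5278 -0.1267  0.0996] [[-0.3554  0.9347 -0.0001]
 [ 0.9347  0.3554 -0.0001]
 [-0.0001 -0.0001 -1.    ]] [-0.9614  1.0533  0.4528] [ 0.0061  0.0598 -0.0406] 0.012895610929480423
```

View pics/w6c.png

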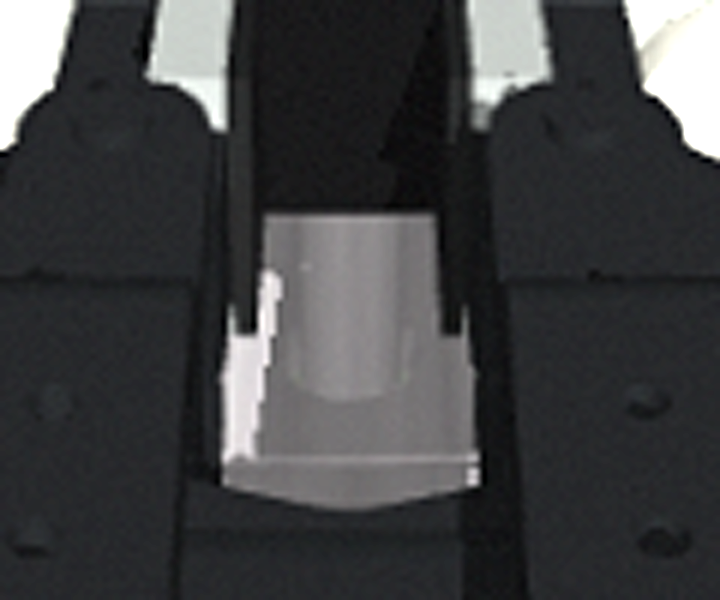

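Emit:
{"fn": "apply_moves", "kwargs": {"increments": [[0.018,-0.047,0,0,0,0,1],[0.036,-0.093,0,0,0,0,1],[0.053,-0.14,0,0,0,0,1],[0.071,-0.187,0,0,0,0,1],[0.089,-0.234,0,0,0,0,1],[0.107,-0.28,0,0,0,0,1],[0.124,-0.327,0,0,0,0,1],[0.142,-0.374,0,0,0,0,1]]}}

```text
time_s: 10.12
ee_pos: [0.5335, -0.1416, 0.0996]
orientation: [[-0.356, 0.935, -0.0], [0.935, 0.356, -0.0], [-0.0, -0.0, -1.0]]
ft_force: [-0.7, -0.3, -0.8]
width: 0.0132
```

Emit:
{"fn": "apply_moves", "kwargs": {"increments": [[0.018,-0.047,0,0,0,0,1],[0.036,-0.093,0,0,0,0,1],[0.053,-0.14,0,0,0,0,1],[0.071,-0.187,0,0,0,0,1],[0.08,-0.21,0,0,0,0,1],[0.089,-0.234,0,0,0,0,1],[0.098,-0.257,0,0,0,0,1]]}}

```text
time_s: 11.0
ee_pos: [0.5374, -0.1518, 0.0996]
orientation: [[-0.356, 0.935, -0.0], [0.935, 0.356, -0.0], [0.0, -0.0, -1.0]]
ft_force: [0.2, 0.0, -0.7]
width: 0.013
```

Emit:
{"fn": "apply_moves", "kwargs": {"increments": [[0.009,-0.023,0,0,0,0,1],[0.018,-0.047,0,0,0,0,1],[0.027,-0.07,0,0,0,0,1],[0.036,-0.093,0,0,0,0,1],[0.036,-0.093,0,0,0,0,1]]}}

```text
time_s: 11.62
ee_pos: [0.5389, -0.1556, 0.0996]
orientation: [[-0.356, 0.935, -0.0], [0.935, 0.356, -0.0], [-0.0, -0.0, -1.0]]
ft_force: [-0.2, -0.0, -0.4]
width: 0.0128
```

Emit:
{"fn": "apply_moves", "kwargs": {"increments": [[0.009,-0.023,0,0,0,0,1],[0.009,-0.023,0,0,0,0,1]]}}

```text
time_s: 11.88
ee_pos: [0.5392, -0.1565, 0.0996]
orientation: [[-0.356, 0.935, -0.0], [0.935, 0.356, -0.0], [-0.0, -0.0, -1.0]]
ft_force: [-0.1, 1.1, -1.0]
width: 0.0131
```

Emit:
{"fn": "apply_moves", "kwargs": {"increments": [[0.009,-0.023,0,0,0,0,1],[0.009,-0.023,0,0,0,0,1]]}}

```text
time_s: 12.12
ee_pos: [0.5395, -0.1573, 0.0996]
orientation: [[-0.356, 0.935, -0.0], [0.935, 0.356, 0.0], [0.0, -0.0, -1.0]]
ft_force: [0.5, 1.2, 0.0]
width: 0.0128
```

```bash
python3 shot.py w7; python3 - <<'E'
from h import *
f=cv2.imread('pics/w7.png')
cv2.imwrite('pics/w7c.png',cv2.convertScaleAbs(cv2.resize(f[220:380,200:360],None,fx=4,fy=4,interpolation=cv2.INTER_CUBIC),alpha=1.8))
E
```

```text
12.125 [ 0.5395 -0.1573  0.0996] [[-0.3556  0.9346 -0.0002]
 [ 0.9346  0.3556  0.0001]
 [ 0.0001 -0.0002 -1.    ]] [0.5221 1.169  0.0339] [0.1596 0.084  0.0114] 0.012763299974333835
```

View pics/w7c.png

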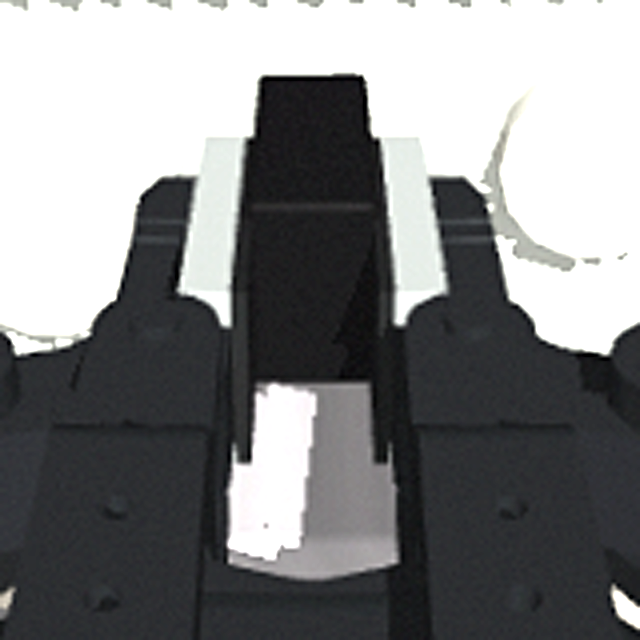

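Emit:
{"fn": "apply_moves", "kwargs": {"increments": [[0.009,-0.023,0,0,0,0,1],[0.009,-0.023,0,0,0,0,1]]}}

```text
time_s: 12.42
ee_pos: [0.5399, -0.1583, 0.0996]
orientation: [[-0.356, 0.935, -0.0], [0.935, 0.356, 0.0], [0.0, -0.0, -1.0]]
ft_force: [0.2, 0.1, -0.8]
width: 0.013
```

Emit:
{"fn": "apply_moves", "kwargs": {"increments": [[0.009,-0.023,0,0,0,0,1],[0.009,-0.023,0,0,0,0,1]]}}

```text
time_s: 12.68
ee_pos: [0.5401, -0.1587, 0.0996]
orientation: [[-0.356, 0.935, -0.001], [0.935, 0.356, 0.001], [0.001, -0.0, -1.0]]
ft_force: [-1.2, 4.5, 1.3]
width: 0.013
```

Emit:
{"fn": "apply_moves", "kwargs": {"increments": [[0.009,-0.023,0,0,0,0,1],[0.009,-0.023,0,0,0,0,1]]}}

```text
time_s: 12.92
ee_pos: [0.5405, -0.1597, 0.0996]
orientation: [[-0.356, 0.935, -0.001], [0.935, 0.356, 0.001], [0.001, -0.0, -1.0]]
ft_force: [-1.6, 4.8, -0.5]
width: 0.0126
```

Emit:
{"fn": "apply_moves", "kwargs": {"increments": [[0.009,-0.023,0,0,0,0,1],[0.009,-0.023,0,0,0,0,1]]}}

```text
time_s: 13.18
ee_pos: [0.5407, -0.1602, 0.0996]
orientation: [[-0.356, 0.934, -0.001], [0.934, 0.356, 0.001], [0.002, -0.001, -1.0]]
ft_force: [-3.4, 6.9, 3.0]
width: 0.0129
```

```bash
python3 shot.py w8; python3 - <<'E'
from h import *
f=cv2.imread('pics/w8.png')
cv2.imwrite('pics/w8c.png',cv2.convertScaleAbs(cv2.resize(f[300:380,240:320],None,fx=7,fy=7,interpolation=cv2.INTER_CUBIC),alpha=1.3))
f=cv2.imread('pics/w7.png')
cv2.imwrite('pics/w7d.png',cv2.convertScaleAbs(cv2.resize(f[300:380,240:320],None,fx=7,fy=7,interpolation=cv2.INTER_CUBIC),alpha=1.3))
f=grab_frame('side')[:,:,::-1];cv2.imwrite('pics/side8.png',f);cv2.imwrite('pics/side8c.png',cv2.convertScaleAbs(cv2.resize(f[130:215,290:380],None,fx=6.5,fy=6.5,interpolation=cv2.INTER_CUBIC),alpha=2))
E
```

```text
13.175 [ 0.5407 -0.1602  0.0996] [[-0.3561  0.9345 -0.0011]
 [ 0.9345  0.3561  0.0012]
 [ 0.0016 -0.0006 -1.    ]] [-3.3721  6.9385  2.9952] [ 1.6035  0.7026 -0.0179] 0.012873151692690885
```

View pics/w8c.png

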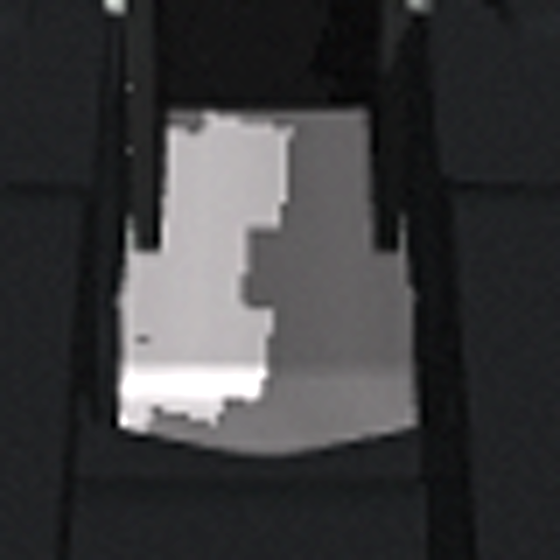

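View pics/side8c.png

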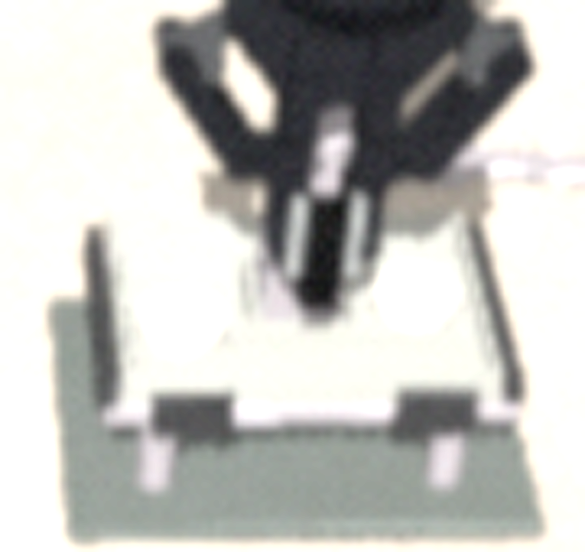

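Emit:
{"fn": "apply_moves", "kwargs": {"increments": [[0,0,0,0,0,0,0.6],[0,0,0,0,0,0,0.2],[0,0,0,0,0,0,-0.2],[0,0,0,0,0,0,-0.6],[0,0,0,0,0,0,-1],[0,0,0,0,0,0,-1]]}}

```text
time_s: 14.02
ee_pos: [0.541, -0.161, 0.0996]
orientation: [[-0.356, 0.935, -0.0], [0.935, 0.356, -0.0], [-0.0, -0.0, -1.0]]
ft_force: [0.6, 0.6, -0.3]
width: 0.0858
```

```bash
python3 shot.py w9
```

```text
14.025 [ 0.541  -0.161   0.0996] [[-0.3556  0.9346 -0.0001]
 [ 0.9346  0.3556 -0.    ]
 [-0.     -0.0001 -1.    ]] [ 0.6455  0.5911 -0.312 ] [ 0.0169 -0.01   -0.0014] 0.0857747417508729
```

View pics/w9.png

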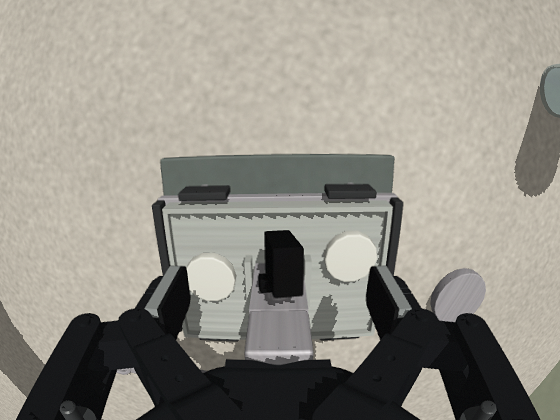

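```bash
python3 - <<'E'
from h import *
f=cv2.imread('pics/w9.png')
cv2.imwrite('pics/w9c.png',cv2.convertScaleAbs(cv2.resize(f[220:370,220:350],None,fx=4,fy=4,interpolation=cv2.INTER_CUBIC),alpha=2,beta=20))
E
```

```text
(no output)
```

View pics/w9c.png

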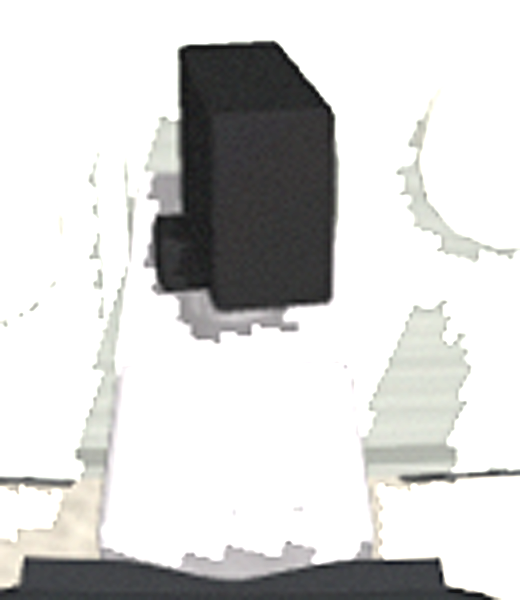

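Emit:
{"fn": "apply_moves", "kwargs": {"increments": [[0,0,0.5,0,0,0,-1],[0,0,1.5,0,0,0,-1],[0,0,2.5,0,0,0,-1],[0.2,-0.6,3,0,0,0,-1],[0.5,-1.3,3,0,0,0,-1],[0.8,-2.1,3,0,0,0,-1],[0.8,-2.1,3,0,0,0,-1],[0.8,-2.1,3,0,0,0,-1]]}}

```text
time_s: 15.08
ee_pos: [0.5729, -0.2444, 0.2195]
orientation: [[-0.356, 0.935, -0.0], [0.935, 0.356, 0.001], [0.001, -0.0, -1.0]]
ft_force: [0.9, 0.4, -0.8]
width: 0.0854
```

```bash
python3 shot.py w10; python3 - <<'E'
from h import *
f=cv2.imread('pics/w10.png')
cv2.imwrite('pics/w10c.png',cv2.resize(f[80:240,200:360],None,fx=4,fy=4,interpolation=cv2.INTER_CUBIC))
f=grab_frame('side')[:,:,::-1];cv2.imwrite('pics/side10.png',f);cv2.imwrite('pics/side10c.png',cv2.resize(f[130:215,290:380],None,fx=6.5,fy=6.5,interpolation=cv2.INTER_CUBIC))
E
```

```text
15.075 [ 0.5729 -0.2444  0.2195] [[-0.3558  0.9346 -0.0003]
 [ 0.9346  0.3558  0.0005]
 [ 0.0006 -0.0001 -1.    ]] [ 0.9061  0.3869 -0.7932] [ 0.0137  0.0414 -0.0541] 0.08541872519077257
```

View pics/w10c.png

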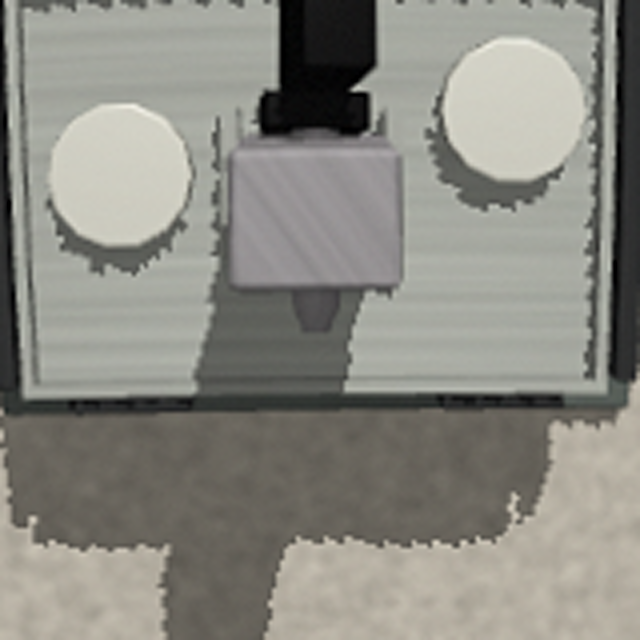

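View pics/side10c.png

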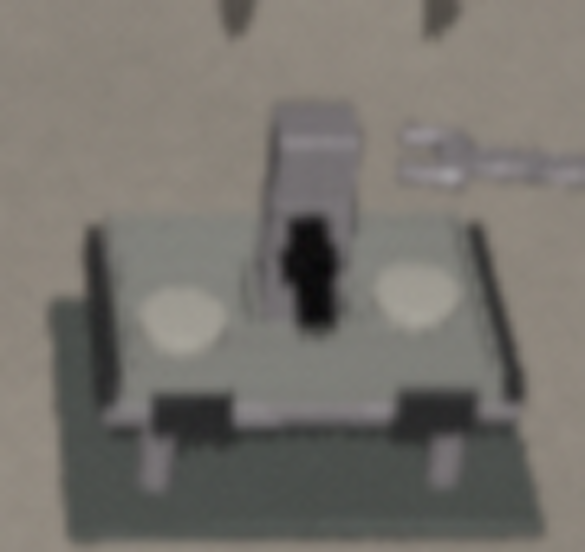

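```bash
python3 - <<'E'
from h import *
import pickle
p,o=pickle.load(open('w10.pkl','rb'))
f=cv2.imread('pics/w10.png')
cv2.imwrite('pics/w10d.png',cv2.convertScaleAbs(cv2.resize(f[95:170,250:310],None,fx=8,fy=8,interpolation=cv2.INTER_CUBIC),alpha=1.5,beta=15))
yh=np.array([-.3558,.9346,0]);xh=np.array([.9346,.3558,0])
print('cam',-np.array(p['R']).T@p['t'])
c=lambda u,v:(200+u/4,80+v/4)
for n,q,z in [('tip',(317,332),.091),('barfront',(315,133),.096),('bartail',(315,92),.096),('blk near',(316,150),.14),('blk far',(316,288),.14),('BL',(231,286),.14),('BR',(402,289),.14),('TL',(231,150),.14),('TR',(402,150),.14)]:
    X=atz(p,c(*q),z,True);print(n,X,'lat',X@xh,'y',X@yh)
d=nets.find_in('wrist','pin');print(d[:2])
E
```

```text
cam [ 0.5442 -0.1699  0.3622]
tip [ 0.5636 -0.2172  0.091 ] lat 0.44941814365508936 y -0.4035422352924459
barfront [ 0.5481 -0.1779  0.096 ] lat 0.44896128194446483 y -0.3612973863023369
bartail [ 0.5451 -0.1701  0.096 ] lat 0.44895915473677733 y -0.35290325312750587
blk near [ 0.5487 -0.1793  0.14  ] lat 0.44900154649126894 y -0.3627477884555922
blk far [ 0.5572 -0.2015  0.14  ] lat 0.4490149469958967 y -0.3865789448858455
BL [ 0.5433 -0.2064  0.14  ] lat 0.4343810719054393 y -0.3861802299525178
BR [ 0.571  -0.1964  0.14  ] lat 0.4638355176783234 y -0.38669319469929864
TL [ 0.5352 -0.1843  0.14  ] lat 0.43463044718160815 y -0.36267105481353434
TR [ 0.5622 -0.174   0.14  ] lat 0.4635490054627743 y -0.3626510595704885
[{'pixel': [280.3, 89.6], 'confidence': 0.9}, {'pixel': [228.8, 119.9], 'confidence': 0.21}]
```

View pics/w10d.png

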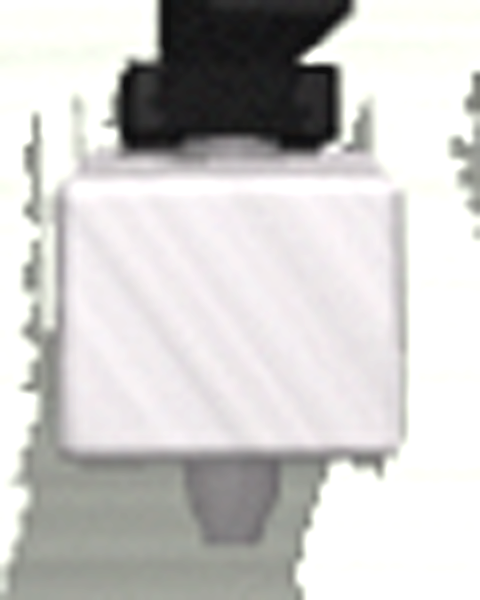

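Emit:
{"fn": "apply_moves", "kwargs": {"increments": [[-0.25,0.7,0,0,0,0,-1],[-0.5,1.35,0,0,0,0,-1],[-0.5,1.35,-0.5,0,0,0,-1],[-0.5,1.35,-1.3,0,0,0,-1],[-0.5,1.35,-2.1,0,0,0,-1],[-0.5,1.35,-2.7,0,0,0,-1],[-0.5,1.35,-2.84,0,0,0,-1],[-0.5,1.35,-2.84,0,0,0,-1]]}}

```text
time_s: 16.23
ee_pos: [0.5532, -0.1909, 0.1066]
orientation: [[-0.356, 0.935, 0.0], [0.935, 0.356, -0.0], [-0.0, 0.0, -1.0]]
ft_force: [-0.4, -0.5, 0.5]
width: 0.0855
```

```bash
python3 shot.py w11
```

```text
16.225 [ 0.5532 -0.1909  0.1066] [[-0.3559  0.9345  0.0003]
 [ 0.9345  0.3559 -0.0002]
 [-0.0003  0.0003 -1.    ]] [-0.4454 -0.5423  0.4619] [-0.0041  0.0369  0.0581] 0.08545437915977375
```

View pics/w11.png

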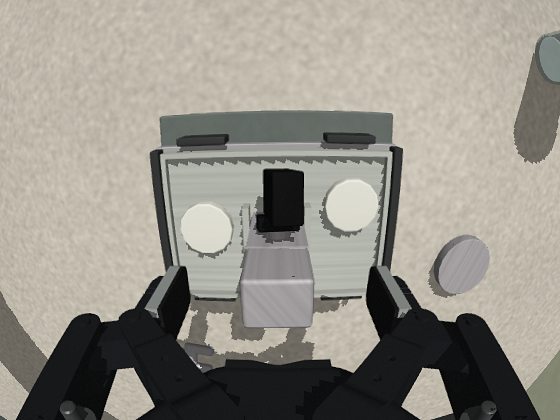

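```bash
python3 - <<'E'
from h import *
f=cv2.imread('pics/w11.png')
cv2.imwrite('pics/w11c.png',cv2.convertScaleAbs(cv2.resize(f[160:260,235:320],None,fx=6,fy=6,interpolation=cv2.INTER_CUBIC),alpha=1.5,beta=20))
E
```

```text
(no output)
```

View pics/w11c.png

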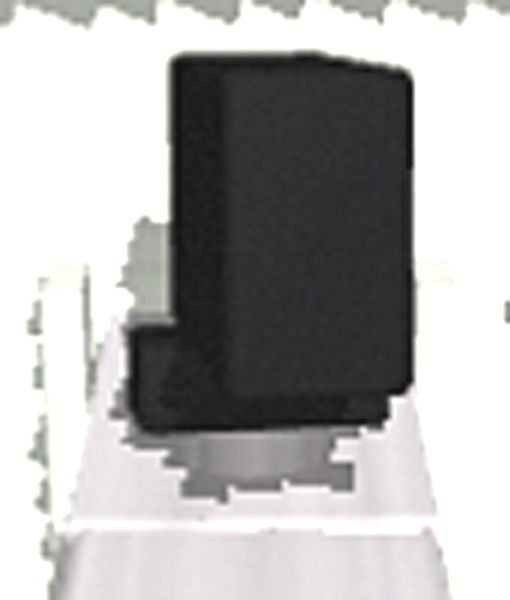

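Emit:
{"fn": "apply_moves", "kwargs": {"increments": [[0,0,0,0,0,0,0],[0,0,0,0,0,0,0.5],[0,0,0,0,0,0,1],[0,0,0,0,0,0,1],[0,0,0,0,0,0,1],[0,0,0,0,0,0,1]]}}

```text
time_s: 17.02
ee_pos: [0.5531, -0.1911, 0.1064]
orientation: [[-0.356, 0.935, 0.0], [0.935, 0.356, -0.0], [-0.0, 0.0, -1.0]]
ft_force: [-1.4, 0.1, 6.3]
width: 0.029
```

```bash
python3 shot.py w12
```

```text
17.025 [ 0.5531 -0.1911  0.1064] [[-0.3555  0.9347  0.0002]
 [ 0.9347  0.3555 -0.0002]
 [-0.0002  0.0001 -1.    ]] [-1.4354  0.1091  6.3492] [0.1059 0.3824 0.0178] 0.029020468127850505
```

View pics/w12.png

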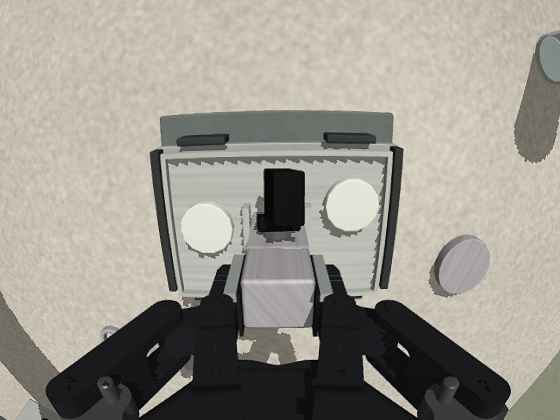

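Emit:
{"fn": "apply_moves", "kwargs": {"increments": [[0,0,0.02,0,0,0,1],[0,0,0.04,0,0,0,1],[0,0,0.06,0,0,0,1],[0,0,0.08,0,0,0,1],[0,0,0.1,0,0,0,1],[0,0,0.12,0,0,0,1],[0,0,0.15,0,0,0,1],[0,0,0.18,0,0,0,1]]}}

```text
time_s: 18.08
ee_pos: [0.5529, -0.191, 0.1132]
orientation: [[-0.356, 0.935, -0.0], [0.935, 0.356, 0.0], [0.0, -0.0, -1.0]]
ft_force: [-0.5, -0.1, -6.8]
width: 0.0294
```

Emit:
{"fn": "apply_moves", "kwargs": {"increments": [[0,0,0.03,0,0,0,1],[0,0,0.06,0,0,0,1],[0,0,0.09,0,0,0,1],[0,0,0.12,0,0,0,1],[0,0,0.12,0,0,0,1],[0,0,0.12,0,0,0,1]]}}

```text
time_s: 18.82
ee_pos: [0.553, -0.191, 0.118]
orientation: [[-0.356, 0.935, -0.0], [0.935, 0.356, 0.0], [0.0, -0.0, -1.0]]
ft_force: [0.4, 0.3, -6.1]
width: 0.0291
```

```bash
python3 shot.py w13
```

```text
18.825 [ 0.553 -0.191  0.118] [[-0.3556  0.9346 -0.0001]
 [ 0.9346  0.3556  0.    ]
 [ 0.     -0.0001 -1.    ]] [ 0.4241  0.261  -6.1391] [ 0.0214  0.0432 -0.0084] 0.0290703993391324
```

View pics/w13.png

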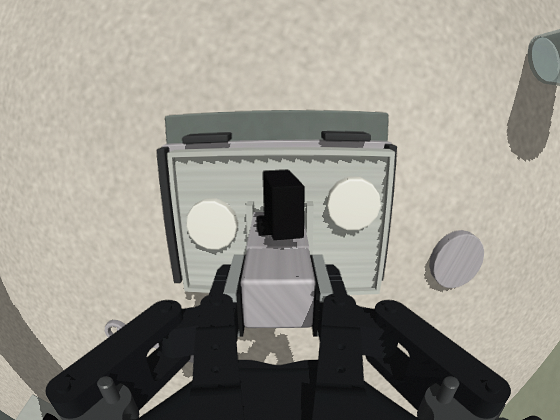

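```bash
python3 - <<'E'
from h import *
f=cv2.imread('pics/w13.png')
cv2.imwrite('pics/w13c.png',cv2.convertScaleAbs(cv2.resize(f[160:260,235:320],None,fx=6,fy=6,interpolation=cv2.INTER_CUBIC),alpha=1.2,beta=20))
f=grab_frame('side')[:,:,::-1];cv2.imwrite('pics/side13.png',f);cv2.imwrite('pics/side13c.png',cv2.resize(f[120:215,285:385],None,fx=6,fy=6,interpolation=cv2.INTER_CUBIC))
E
```

```text
(no output)
```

View pics/w13c.png

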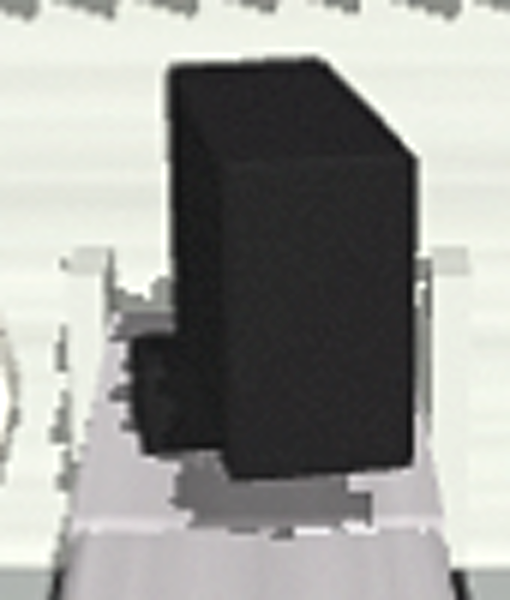

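View pics/side13c.png

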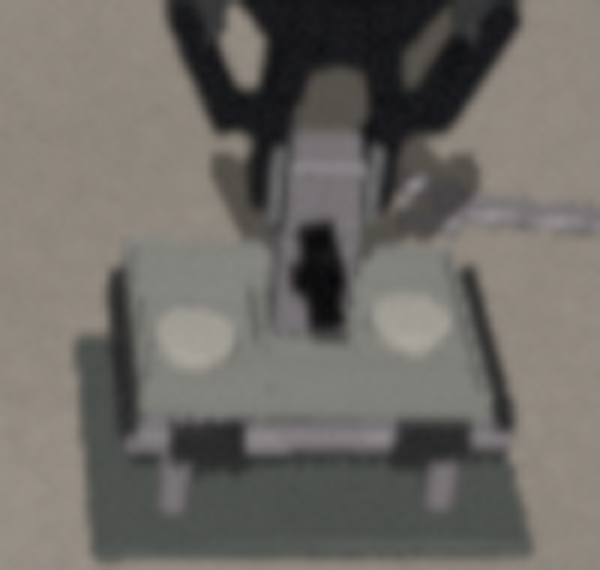

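Emit:
{"fn": "apply_moves", "kwargs": {"increments": [[0,0,0.03,0,0,0,1],[0,0,0.08,0,0,0,1],[0,0,0.15,0,0,0,1],[0,0,0.23,0,0,0,1],[0,0,0.31,0,0,0,1],[0,0,0.39,0,0,0,1],[0,0,0.47,0,0,0,1],[0,0,0.55,0,0,0,1]]}}

```text
time_s: 19.92
ee_pos: [0.553, -0.191, 0.1402]
orientation: [[-0.356, 0.935, -0.0], [0.935, 0.356, -0.0], [-0.0, -0.0, -1.0]]
ft_force: [0.9, -0.1, -6.7]
width: 0.0295
```

Emit:
{"fn": "apply_moves", "kwargs": {"increments": [[0,0,0.08,0,0,0,1],[0,0,0.16,0,0,0,1],[0,0,0.24,0,0,0,1],[0,0,0.32,0,0,0,1],[0,0,0.4,0,0,0,1],[0,0,0.48,0,0,0,1],[0,0,0.56,0,0,0,1],[0,0,0.64,0,0,0,1]]}}

```text
time_s: 20.92
ee_pos: [0.553, -0.191, 0.1658]
orientation: [[-0.356, 0.935, -0.0], [0.935, 0.356, -0.0], [0.0, -0.0, -1.0]]
ft_force: [-0.4, -0.3, -5.8]
width: 0.0288
```

```bash
python3 shot.py w14
```

```text
20.925 [ 0.553  -0.191   0.1658] [[-0.3556  0.9346 -0.0001]
 [ 0.9346  0.3556 -0.    ]
 [ 0.     -0.0001 -1.    ]] [-0.3571 -0.2983 -5.7624] [-0.0889 -0.0263 -0.0348] 0.02881944962703064
```

View pics/w14.png

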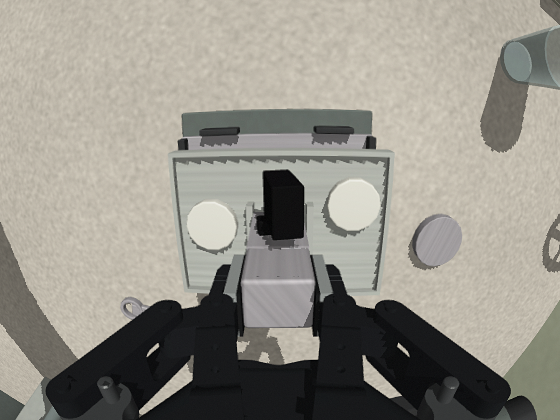

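Carrier and discs come up undisturbed and level. I'll continue the same slow lift.

Emit:
{"fn": "apply_moves", "kwargs": {"increments": [[0,0,0.05,0,0,0,1],[0,0,0.12,0,0,0,1],[0,0,0.2,0,0,0,1],[0,0,0.28,0,0,0,1],[0,0,0.36,0,0,0,1],[0,0,0.44,0,0,0,1],[0,0,0.52,0,0,0,1],[0,0,0.6,0,0,0,1]]}}

```text
time_s: 21.98
ee_pos: [0.553, -0.191, 0.1898]
orientation: [[-0.356, 0.935, -0.0], [0.935, 0.356, 0.0], [0.0, -0.0, -1.0]]
ft_force: [-0.7, -0.3, -6.4]
width: 0.0291
```

Emit:
{"fn": "apply_moves", "kwargs": {"increments": [[0,0,0.08,0,0,0,1],[0,0,0.16,0,0,0,1],[0,0,0.24,0,0,0,1],[0,0,0.32,0,0,0,1],[0,0,0.4,0,0,0,1],[0,0,0.48,0,0,0,1],[0,0,0.56,0,0,0,1],[0,0,0.64,0,0,0,1]]}}

```text
time_s: 22.98
ee_pos: [0.553, -0.191, 0.2154]
orientation: [[-0.356, 0.935, -0.0], [0.935, 0.356, -0.0], [0.0, -0.0, -1.0]]
ft_force: [-0.3, -0.2, -6.3]
width: 0.0292
```

Emit:
{"fn": "apply_moves", "kwargs": {"increments": [[0,0,0.07,0,0,0,1],[0,0,0.13,0,0,0,1],[0,0,0.18,0,0,0,1],[0,0,0.22,0,0,0,1],[0,0,0.25,0,0,0,1],[0,0,0.25,0,0,0,1],[0,0,0.25,0,0,0,1],[0,0,0.25,0,0,0,1]]}}

```text
time_s: 23.98
ee_pos: [0.553, -0.191, 0.2252]
orientation: [[-0.356, 0.935, -0.0], [0.935, 0.356, 0.0], [0.0, -0.0, -1.0]]
ft_force: [0.3, 0.5, -6.4]
width: 0.0294
```

Emit:
{"fn": "apply_moves", "kwargs": {"increments": [[0,0,0,0,0,0,1],[0,0,0,0,0,0,1],[0,0,0,0,0,0,1],[0,0,0,0,0,0,1]]}}

```text
time_s: 24.48
ee_pos: [0.553, -0.191, 0.2252]
orientation: [[-0.356, 0.935, -0.0], [0.935, 0.356, -0.0], [-0.0, -0.0, -1.0]]
ft_force: [0.2, -0.4, -6.9]
width: 0.0295
```

```bash
python3 shot.py w15; python3 - <<'E'
from h import *
f=grab_frame('side')[:,:,::-1];cv2.imwrite('pics/side15.png',f);cv2.imwrite('pics/side15c.png',cv2.resize(f[70:215,280:400],None,fx=4.1,fy=4.1,interpolation=cv2.INTER_CUBIC))
f=cv2.imread('pics/w15.png');cv2.imwrite('pics/w15c.png',cv2.resize(f[140:310,160:410],None,fx=3.2,fy=3.2,interpolation=cv2.INTER_CUBIC))
E
```

```text
24.475 [ 0.553  -0.191   0.2252] [[-0.3556  0.9346 -0.0001]
 [ 0.9346  0.3556 -0.0001]
 [-0.     -0.0001 -1.    ]] [ 0.2173 -0.4086 -6.857 ] [-0.0062 -0.0164  0.0609] 0.029519903540980545
```

View pics/w15c.png

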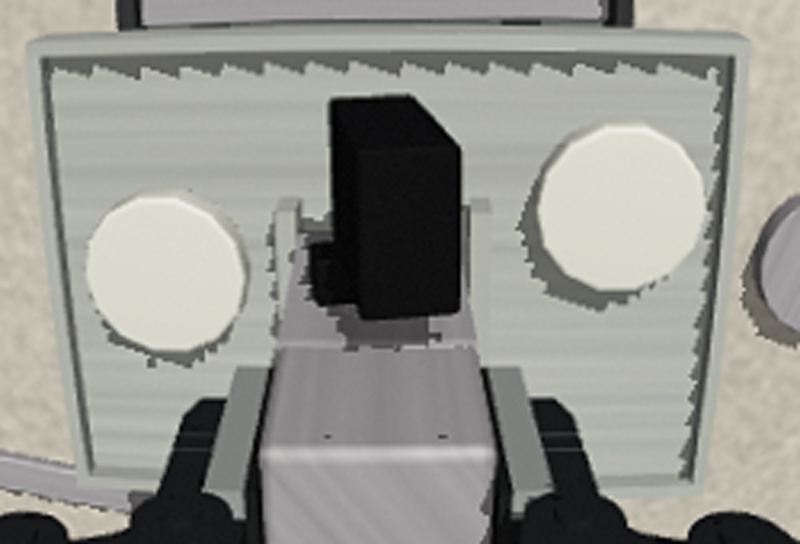

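View pics/side15c.png

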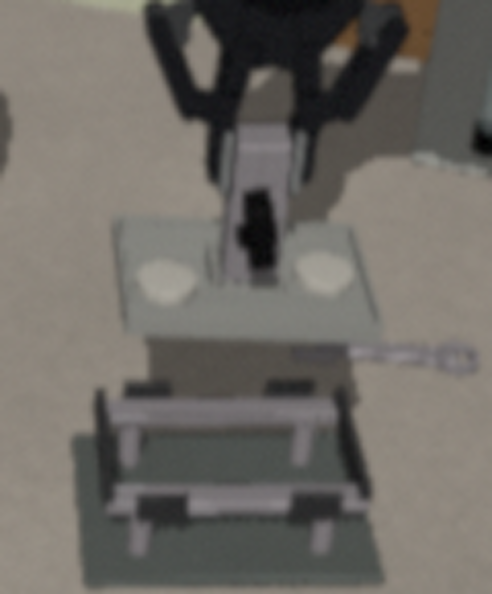

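```bash
python3 - <<'E'
from h import *
import pickle
yaw=0
def pose(pk,pts):
    p,o=pickle.load(open(pk,'rb'));R=np.array(p['R'])
    N=[]
    for q in pts:
        c,d=ray(p,q,True); dc=R@d; N.append(dc[:2]/dc[2])
    obj=np.array([[-70,50,0],[70,50,0],[-70,-50,0],[70,-50,0]],float)/1000
    ok,rv,tv=cv2.solvePnP(obj,np.array(N),np.eye(3),None,flags=cv2.SOLVEPNP_ITERATIVE)
    Rw=R.T@cv2.Rodrigues(rv)[0]; tw=R.T@(tv.ravel()-p['t'])
    print(pk,'rim centre',tw,'tilt deg (normal xy)',np.degrees(Rw[:2,2]),'z',Rw[2,2])
c=lambda u,v:(160+u/3.2,140+v/3.2)
pose('w15.pkl',[c(28,38),c(749,38),c(86,482),c(703,489)])
c=lambda u,v:(195+u/4.4,65+v/4.4)
pose('w4.pkl',[c(80,104),c(656,100),c(97,498),c(645,495)])
E
```

```text
w15.pkl rim centre [ 0.5541 -0.189   0.1756] tilt deg (normal xy) [-2.933  -0.6115] z 0.9986319231175235
w4.pkl rim centre [ 0.5514 -0.1884  0.0625] tilt deg (normal xy) [-0.0547 -0.9841] z 0.9998520181326992
```

```bash
python3 - <<'E'
from h import *
f=cv2.imread('pics/w15.png')
T=[]
for (u,v) in [(168,152),(394,152),(187,291),(380,292)]:
    T.append(cv2.resize(f[v-12:v+13,u-12:u+13],(390,290),interpolation=cv2.INTER_NEAREST))
cv2.imwrite('pics/w15q.png',np.vstack([np.hstack(T[:2]),np.hstack(T[2:])]))
E
```

```text
(no output)
```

View pics/w15q.png

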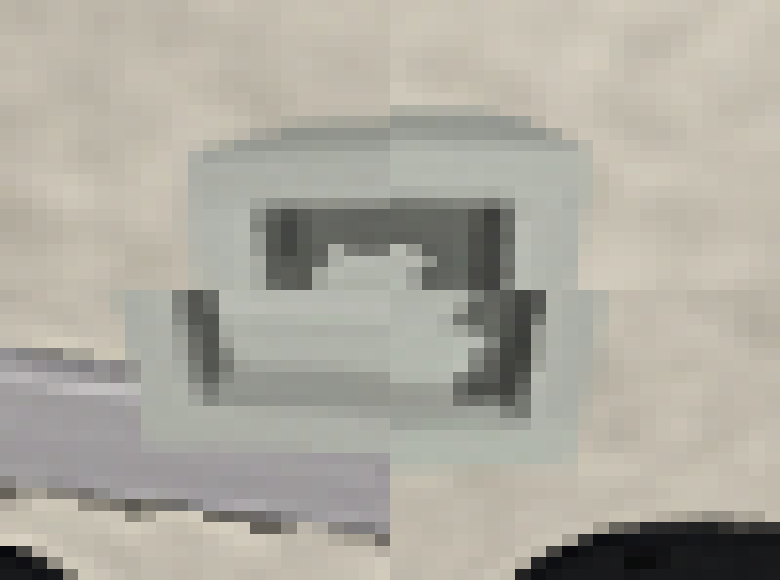

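```bash
python3 - <<'E'
from h import *
import pickle
def pose(pk,pts):
    p,o=pickle.load(open(pk,'rb'));R=np.array(p['R'])
    N=[]
    for q in pts:
        c,d=ray(p,np.array(q)-.5,True); dc=R@d; N.append(dc[:2]/dc[2])
    obj=np.array([[-70,50,0],[70,50,0],[-70,-50,0],[70,-50,0]],float)/1000
    ok,rv,tv=cv2.solvePnP(obj,np.array(N),np.eye(3),None,flags=cv2.SOLVEPNP_ITERATIVE)
    e=(cv2.projectPoints(obj,rv,tv,np.eye(3),None)[0][:,0]-N)*325
    Rw=R.T@cv2.Rodrigues(rv)[0]; tw=R.T@(tv.ravel()-p['t'])
    n=Rw[:,2];print(pk,tw,'tilt along xh,yh deg',np.degrees([n@[.9346,.3556,0],n@[-.3556,.9346,0]]),'err',np.abs(e).max())
pose('w15.pkl',[(168,154),(394.5,152.9),(184,292.1),(380,294.8)])
pose('w15.pkl',[(168,153.5),(394.5,153.5),(184,292.1),(380,294.8)])
E
python3 shot.py w16
python3 - <<'E'
from h import *
# side-view level: predicted rim corners for level carrier vs image
S=camera_params('side');xh=np.array([.9346,.3556,0]);yh=np.array([-.3556,.9346,0])
c=np.array([.5541,-.189,.176])
f=cv2.imread('pics/side15.png');g=cv2.resize(f[70:215,280:400],None,fx=5,fy=5,interpolation=cv2.INTER_CUBIC)
for t,col in [(0,(0,255,0)),(3,(0,0,255))]:
    xx=xh*np.cos(np.radians(t))+np.array([0,0,np.sin(np.radians(t))])
    q=np.array([proj(S,c+sx*.07*xx+sy*.05*yh) for sx,sy in[(-1,-1),(1,-1),(1,1),(-1,1)]])
    cv2.polylines(g,[np.round((q-[280,70]+.5)*5).astype(int)],True,col,1)
cv2.imwrite('pics/side15o.png',g)
E
```

```text
w15.pkl [ 0.5535 -0.1894  0.1773] tilt along xh,yh deg [-2.6148  0.9066] err 0.5886681958914008
w15.pkl [ 0.5536 -0.1894  0.1773] tilt along xh,yh deg [-2.4564  0.8833] err 0.7191085274257116
24.575 [ 0.553  -0.191   0.2252] [[-0.3556  0.9347 -0.0002]
 [ 0.9347  0.3556 -0.0001]
 [ 0.     -0.0002 -1.    ]] [-1.1159 -0.9999 -7.0356] [-0.0388  0.0003  0.0316] 0.029587097509697995
```

View pics/side15o.png

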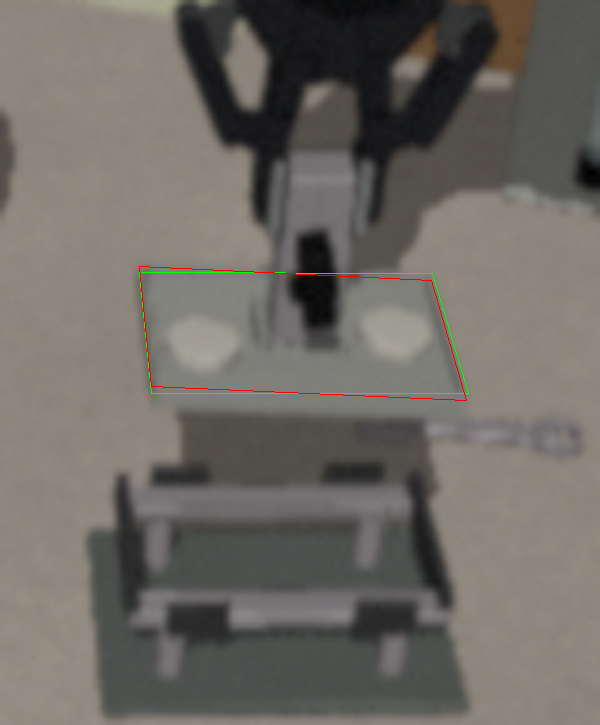

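```bash
python3 - <<'E'
from h import *
f=cv2.imread('pics/side15.png')
g=cv2.convertScaleAbs(f[118:158,300:380],alpha=1.8);cv2.imwrite('pics/side15z.png',cv2.resize(g,None,fx=10,fy=10,interpolation=cv2.INTER_NEAREST))
S=camera_params('side');xh=np.array([.9346,.3556,0]);yh=np.array([-.3556,.9346,0])
for t in (0,1.5,3):
  c=np.array([.5541,-.189,.176]);xx=xh*np.cos(np.radians(t))+np.array([0,0,np.sin(np.radians(t))])
  print(t,[np.round((proj(S,c+sx*.07*xx+sy*.05*yh)-[300,118]+.5)*10) for sx,sy in[(-1,-1),(1,-1),(1,1),(-1,1)]])
E
```

```text
0 [array([664.,  67.]), array([77., 65.]), array([102., 306.]), array([735., 307.])]
1.5 [array([663.,  73.]), array([78., 58.]), array([102., 299.]), array([734., 314.])]
3 [array([661.,  80.]), array([78., 51.]), array([103., 292.]), array([732., 321.])]
```

View pics/side15z.png

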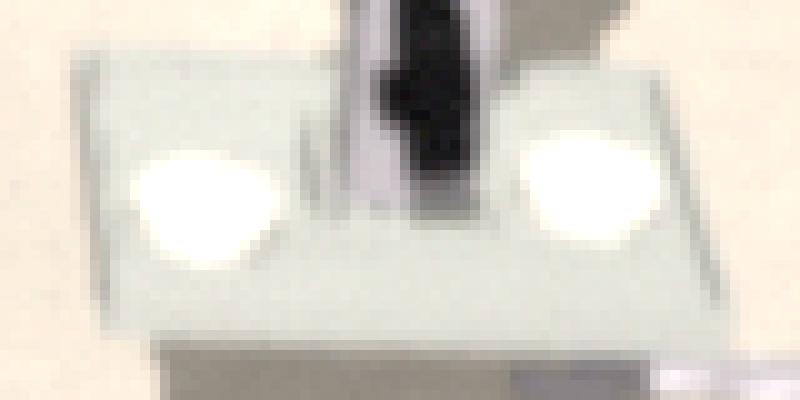

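Emit:
{"fn": "apply_moves", "kwargs": {"increments": [[-0.02,0.04,0,-0.02,0.05,0,1],[-0.0,0.0,0,-0.04,0.1,0,1],[0,0,0,-0.06,0.16,0,1],[0,0,0,-0.08,0.22,0,1],[0,0,0,-0.1,0.28,0,1],[0,0,0,-0.13,0.34,0,1],[0,0,0,-0.13,0.34,0,1],[0,0,0,-0.13,0.34,0,1]]}}

```text
time_s: 25.62
ee_pos: [0.553, -0.191, 0.2252]
orientation: [[-0.356, 0.934, -0.036], [0.935, 0.355, -0.014], [-0.0, -0.038, -0.999]]
ft_force: [0.3, 0.2, -7.0]
width: 0.0293
```

```bash
python3 shot.py w17; python3 - <<'E'
from h import *
f=grab_frame('side')[:,:,::-1];cv2.imwrite('pics/side17.png',f)
g=cv2.convertScaleAbs(f[118:158,300:380],alpha=1.8);cv2.imwrite('pics/side17z.png',cv2.resize(g,None,fx=10,fy=10,interpolation=cv2.INTER_NEAREST))
f=cv2.imread('pics/w17.png');cv2.imwrite('pics/w17c.png',cv2.resize(f[140:310,160:410],None,fx=3.2,fy=3.2,interpolation=cv2.INTER_CUBIC))
E
```

```text
25.625 [ 0.553  -0.191   0.2252] [[-0.3555  0.934  -0.0357]
 [ 0.9347  0.3553 -0.0136]
 [-0.     -0.0382 -0.9993]] [ 0.3436  0.1555 -7.0075] [-0.0031 -0.0856  0.0436] 0.02931108206950407
```

View pics/side17z.png

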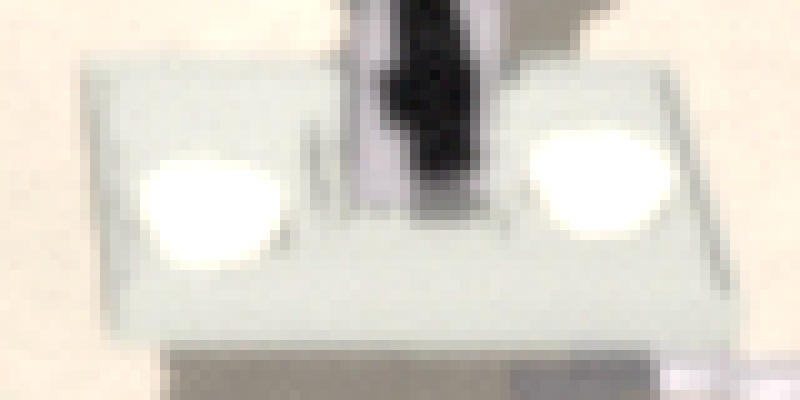

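View pics/w17c.png

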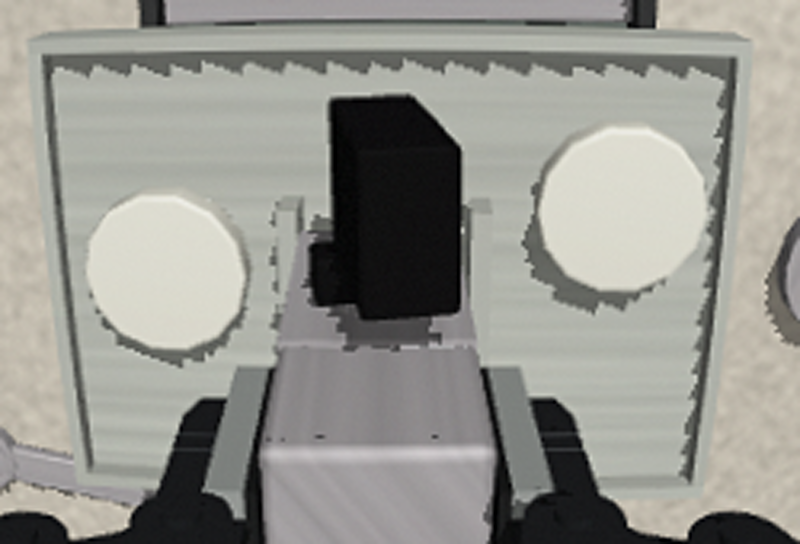

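Emit:
{"fn": "apply_moves", "kwargs": {"increments": [[0,0,0,0,0,0,1],[0,0,0,0,0,0,1],[0,0,0,0,0,0,1],[0,0,0,0,0,0,1],[0,0,0,0,0,0,1],[0,0,0,0,0,0,1],[0,0,0,0,0,0,1],[0,0,0,0,0,0,1]]}}

```text
time_s: 26.72
ee_pos: [0.553, -0.191, 0.2252]
orientation: [[-0.356, 0.934, -0.036], [0.935, 0.355, -0.014], [-0.0, -0.038, -0.999]]
ft_force: [0.2, 0.7, -7.2]
width: 0.0293
```

```bash
python3 - <<'E'
from h import *
a=cv2.imread('pics/side17.png').astype(int);b=grab_frame('side')[:,:,::-1];cv2.imwrite('pics/side18.png',b)
print(np.abs(a-b)[60:215,280:400].max(), np.abs(a-b)[60:215,280:400].mean(), r.get_obs()['ft_force'])
cv2.imwrite('pics/side18c.png',b)
E
```

```text
12 0.8821863799283154 [-0.1713  0.4092 -6.726 ]
```

View pics/side18.png

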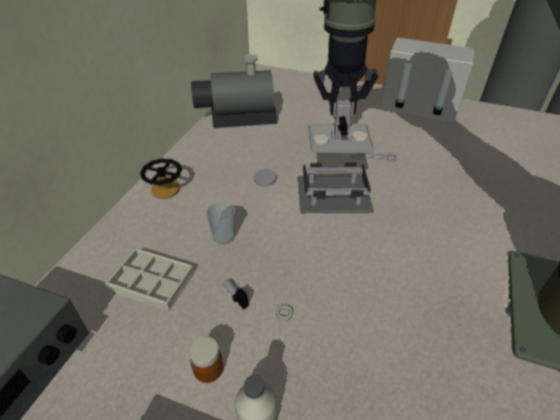

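The side view shows the carrier at (340,138), steady and level above the stand at (336,185). Both discs are on it, at (321,139) and (361,136). The spare, ring, jar and the other things are where they were.

```bash
python3 -c "
from station import order; print(order.job_done())"
```

```text
the job is handed in; nothing more can be done
None
```

The slim pin is home through the handle and lug, and the carrier hangs about 11.5 cm above its seat rails. It is held by the handle alone, with both discs on it. I handed the job in at about 27 s of the 64 s allowed.

- **Pin:** I pushed it in from the handle's +y side until the bar met the cheek, at about 8 N. After I let go, the head drooped and leaned within the hole play. One view then put the bar 0.5 to 1 mm off the cheek, most likely from that droop. I did not re-measure that gap after the lift; the pin looked straight under load.
- **Lift:** I gripped the block across x and raised it straight up. From the tool's travel less the 4 mm slack, the underside is about 10.5 cm above the tops of the stops. The load read 6 to 7 N.
- **Level:** The carrier first hung tilted about 2 to 2.5°, +x side up. I turned the gripper about 2° around the pin axis and the carrier followed. The last side view shows its far edge level to within a fraction of a degree. The gripper therefore finishes about 2° off vertical.
- **Steady:** Two side pictures about a second apart showed no movement.
- **Calibration:** The fixed cameras and the wrist camera disagreed by 2 to 4 mm on positions. I used the wrist camera, which agreed with where the jaws closed on the pin.
- **Rest of the bench:** Nothing else was touched, and everything I could see in the last side view was where it started.

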